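# Take the backboard out of a picture frame

### The arm

A 6-joint arm with a two-finger parallel gripper is mounted at the origin on a cart in front of the work surface, level with it; the furniture and walls round the work are solid. World frame = base frame: x ahead of the robot, y to its left, z up, the work surface at z = 0. Lengths are in m, angles in rad, forces in N, time in s.
With the tool pointing down it reaches from about 0.25 to 0.725 m from the base axis. Payload 4 kg.
Tool frame: the origin (TCP) lies at the very end of the fingers, on their centre line; the grasp point (between the pads) lies 19 mm behind it; x points along the fingers, y is the direction in which the jaws open and shut, and the axes are right-handed (so a half turn about x gives the same grasp; the last joint's range is limited). The gripper opens to 85 mm and grips with 20 to 120 N. Pads are 22 mm wide; open, the fingers measure 114 mm over their backs; the gripper's body (76 mm by 85 mm) begins 54 mm behind the grasp point. The pads swing forward as they close: fully open they stand 13 mm farther back than shut.
Start: joints at [1.246, 0.241, 0.005, 1.335, 0, 1.571], TCP at [0.16, 0.474, 0.231] pointing down, gripper open.
Joint ranges: [-2.72, 2.72], [-1.05, 1.87], [-1.09, 1.28], [-1.99, 2.15], [-1.42, 1.44], [-3.14, 3.14]. Speed limits (rad/s): [2.79, 2.79, 3.14, 3.14, 3.14, 3.14].

### API

Orientations are given as a unit quaternion [x, y, z, w].
In Python, from workcell import get_obs, camera, job_done gives the robot as it stands. The module is installed in compiled form; this text tells all that it offers.
- The arm moves only by the tool arm_command, never from a script. Its argument "motion" is a list of rows, each an object of numbers: "x", "y", "z": the shift along the tool's x, y, z in m; "roll": the turn about the tool's x in rad; "fingers": the opening, from 0 (shut) to 1 (fully open). A call has 1 to 20 rows; each row shifts and turns the pose as measured when the row begins, along the tool's axes as they then stand; what a row does not reach is not made up. A row lasts 1/12 s, in which the tool goes at most 41.7 mm and 7.16 degrees, less where a joint would pass 70% of its speed; a pose out of reach is approached as far as the arm can. A call is refused whole if a number of a shift passes 0.0417 or a number of a turn 0.125, either way. A call with a gripper value outside its range is refused whole. The fingers move at their own pace and stop on an object; the grip force is fixed at half the most. Time passes only in rows, so rows that do not move let the fingers close. It gives the time, the measured TCP pose, the force and the opening at its end, in the units of the state.
- get_obs(): the state, without advancing time (a new reading comes with each control period).
- camera(name): name is "scene" or "top" or "wrist"; returns a dict with "frame" (420x560x3 uint8, red, green, blue), "intrinsics" (3x3 intrinsics, pixels), "rvec" (rotation vector, rad) and "tvec" (3), from world to camera coordinates, as OpenCV has them. Camera axes: x right, y down, z forward; pixel columns grow to the right and rows downward; lengths in m; the calibration is good to about 2 mm. A picture is of the moment at which its call begins. There is no depth.
- job_done(): hands the job in, once; it reports no verdict.
The state is a dict: "clock": time; "joint_pos": joint angles; "joint_vel": joint speeds; "tau": joint torques, N m; "eef_pos": TCP position; "tool_rot": TCP orientation; "ft_force": force on the tool from outside, world axes, zero at the start; "ft_torque": the same for the moment, N m; "grip_width": finger opening in m.
Only numpy, scipy, OpenCV 4.12 (cv2) and the standard library are available. Lean on these libraries where they do the work, as an engineer would, in place of code of your own. Each camera call takes 0.05 s, during which the arm holds its last target.

### The job

The picture frame lies face down. Turn both of its turn buttons aside until they clear the backboard, lift the freed backboard out by its bar without forcing it, and lay it gently on the desk mat, flat with the bar up, centred and square with the mat. Leave the buttons turned aside and the other things where they stand.

Things in the scene. Friction and masses are not known exactly. Their poses are not given: they have to be found in the camera images.
- frame: dark wooden picture frame lying face down, fixed to the table, 264 x 204 mm and 26 mm high. Origin: centre of its underside, at table height; x along its long side, y along its short side, z up. Rails 40 mm wide round a recess of 184 x 124 mm, in which the backboard lies. One turn button stands on each long rail: button_l at (+30, +82) mm and button_r at (-30, -82) mm in this frame.
- button_l_grip (a point): pale wooden turn button on the frame's +y rail: a flat bar 76 mm long, 16 mm wide with half-round ends, from 28 to 38 mm above the table, carrying in its middle a thumb block 36 mm long (along the bar), 14 mm wide, whose top is 52 mm above the table. The point is on the pivot, 43 mm above the table (half-way up the block is 44 mm); y along the bar, x across it, turning with the button.
- button_l (a joint): turn of button_l about its vertical pivot, rad, seen from above counter-clockwise positive. 0: bar at right angles to the rail, its inner end 18 mm over the backboard (2 to 3 mm above its surface). It turns both ways to stops at +-1.75; beyond +-1.1 it is clear of the backboard; +-1.57 is along the rail. Held by light friction (0.04 N m), stays where it is left.
- button_r_grip (a point): the same turn button on the frame's -y rail; point and axes likewise.
- button_r (a joint): turn of button_r, as for button_l.
- panel_grip (a point): the loose plywood backboard, 180 x 120 x 8 mm, 0.13 to 0.25 kg, lying in the recess with about 2 mm of play all round, underside 17 mm and top 25 mm above the table. In the middle of its top is a wooden bar to lift it by, 90 mm long, 16 mm wide, 26 mm high. The point is the centre of that bar (half its height), 21 mm above the board's underside and over the board's centre; x along bar and board's long side, y across, z up.
- panel: the same backboard; origin at the centre of its underside, axes as panel_grip.
- mat: dark grey desk mat with a thin lighter line round its edge, 220 x 160 mm, 5 mm thick, fixed flat on the table on the other side from the frame; origin: centre of its underside, at table height; x along its long side.
- eraser: bystander: eraser, 55 x 21 x 12 mm, between frame and mat; origin at its underside.
- marker: bystander: marker pen, 17 x 135 x 16 mm, lying between frame and mat, nearer the robot than the eraser; origin at its underside.

How it is judged:
By the outcome, as a careful person would: the job done as asked, in the order asked, and still so for the second after the job is handed in, with the robot touching nothing.
It also fails if it takes over 64 s, if anything falls off the work surface, if the arm or the gripper's body presses on something with over 40 N, if the wrist force passes 120 N, or if a joint passes its speed limit or range.

## Working session

There is one attempt and no reset: what is moved stays moved. The work goes in short steps, Python scripts to look and compute and a tool call to move; the robot and the scene stay as the last step left them, time stands still between calls to the robot, and variables do not carry over. Pictures are saved under pics/ and viewed, and the job is handed in when it is done.

Besides the shell and the picture viewer there is one more tool, called after ">>>" by a JSON object that holds its "op" and its "data", one argument or row to a line. arm_command: Moves the arm, as the interface text tells. Its arguments: {"type":"object","properties":{"motion":{"type":"array","items":{"type":"object","properties":{"x":{"type":"number"},"y":{"type":"number"},"z":{"type":"number"},"roll":{"type":"number"},"fingers":{"type":"number"}}}}},"required":["motion"]}

```bash
mkdir -p pics; cat > h.py <<'E'
import numpy as np, cv2
from workcell import get_obs, camera, job_done
def snap(name,fn):
    c=camera(name); cv2.imwrite('pics/'+fn,cv2.cvtColor(c['frame'],cv2.COLOR_RGB2BGR)); 
    np.savez('pics/'+fn[:-4]+'.npz',**{k:np.array(v) for k,v in c.items()}); return c
def load(fn): return dict(np.load('pics/'+fn))
def cast(c,uv,z):
    R,_=cv2.Rodrigues(np.array(c['rvec'],float)); t=np.array(c['tvec'],float).reshape(3)
    K=np.array(c['intrinsics'],float); uv=np.atleast_2d(np.array(uv,float))
    d=(R.T@np.linalg.inv(K)@np.c_[uv,np.ones(len(uv))].T).T; o=-R.T@t
    return (o+d*((z-o[2])/d[:,2])[:,None])
def proj(c,P):
    return cv2.projectPoints(np.array(P,float).reshape(-1,1,3),np.array(c['rvec'],float),np.array(c['tvec'],float),np.array(c['intrinsics'],float),None)[0].reshape(-1,2)
E
python3 - <<'E'
from h import *
for n in ['top','scene','wrist']: snap(n,n+'0.png')
o=get_obs()
for k in o: print(k,np.round(o[k],4))
E
```

```text
clock 0.15
joint_pos [1.246  0.2413 0.004  1.3352 0.     1.5708]
joint_vel [-0.0001 -0.0034  0.0033  0.0009  0.0002 -0.0016]
tau [ 5.00000e-04 -3.72634e+01  2.52639e+01  1.23000e-02  0.00000e+00
 -0.00000e+00]
eef_pos [0.1594 0.4734 0.2306]
tool_rot [ 0.1138  0.6979 -0.1149  0.6977]
ft_force [ 0.1156 -0.8055  0.2798]
ft_torque [-0.0745  0.054  -0.0551]
grip_width 0.0856
```

View pics/top0.png

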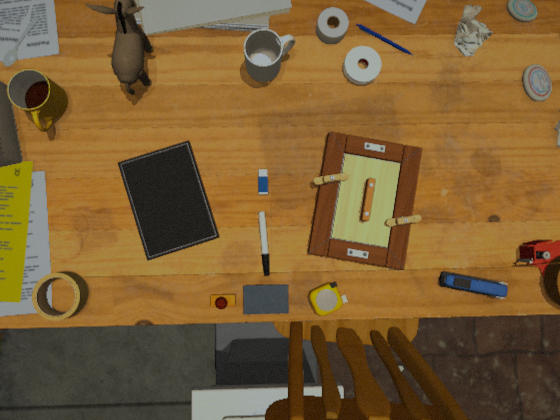

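View pics/scene0.png

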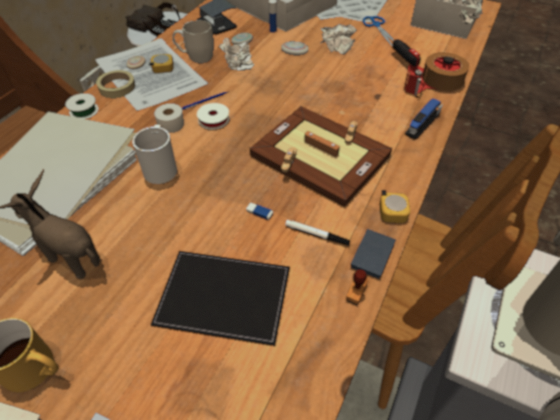

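View pics/wrist0.png

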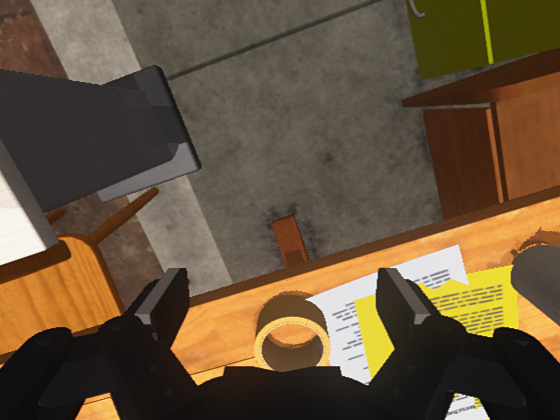

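```bash
python3 - <<'E'
from h import *
from scipy.spatial.transform import Rotation as Ro
c=load('top0.npz');s=load('scene0.npz')
for d in (c,s):
    R,_=cv2.Rodrigues(d['rvec']);print('cam pos',-R.T@d['tvec'].reshape(3), R.round(2).tolist()); print(proj(d,[[0,0,0],[.16,.474,.23],[.5,0,0],[.3,.3,0]]).round())
print(Ro.from_quat(get_obs()['tool_rot']).as_matrix().round(3))
im=cv2.resize(c['frame'][120:280,100:440][:,:,::-1],None,fx=2.35,fy=2.35,interpolation=cv2.INTER_CUBIC);cv2.imwrite('pics/topz.png',im)
# mapping sanity
for n,uv,z in [('frame corners',[(331,132),(421,147),(404,269),(309,254)],.026),('mat',[(119,163),(188,142),(217,237),(149,258)],.005),('marker',[(262,212),(267,274)],.01),('eraser',[(264,170),(263,194)],.012),('blk',[(265,300)],0.01),('tape',[(327,298)],.03)]: print(n,cast(c,uv,z).round(3).tolist())
E
```

```text
cam pos [0.46965001 0.00385072 1.01085414] [[-0.02, -1.0, 0.03], [-1.0, 0.02, -0.07], [0.07, -0.03, -1.0]]
[[269. 461.]
 [-31. 437.]
 [265. 220.]
 [124. 318.]]
cam pos [0.26280473 0.53801626 0.73766167] [[-0.9, -0.45, 0.0], [-0.34, 0.68, -0.66], [0.29, -0.59, -0.75]]
[[556. 326.]
 [423. 588.]
 [295. 225.]
 [329. 408.]]
[[-0.001  0.319  0.948]
 [-0.002  0.948 -0.319]
 [-1.    -0.002 -0.   ]]
frame corners [[0.683, -0.145, 0.026], [0.648, -0.337, 0.026], [0.391, -0.289, 0.026], [0.426, -0.091, 0.026]]
mat [[0.628, 0.31, 0.005], [0.671, 0.162, 0.005], [0.465, 0.102, 0.005], [0.424, 0.246, 0.005]]
marker [[0.517, 0.006, 0.01], [0.385, -0.002, 0.01]]
eraser [[0.606, -0.0, 0.012], [0.555, 0.003, 0.012]]
blk [[0.331, 0.003, 0.01]]
tape [[0.335, -0.125, 0.03]]
```

View pics/topz.png

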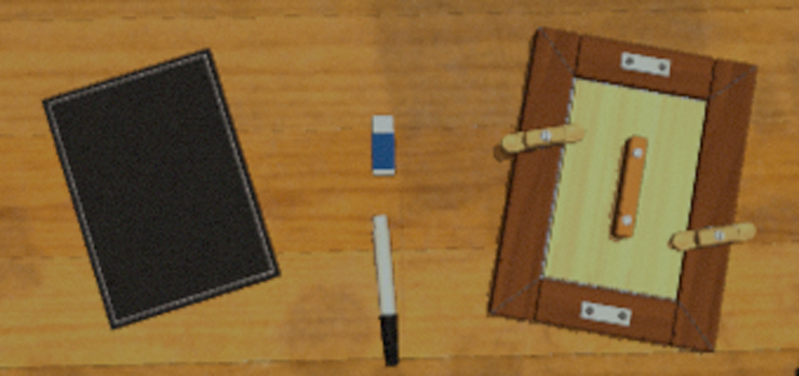

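```bash
cat > m1.py <<'E'
from h import *
c=load('top0.npz'); f=c['frame']; hsv=cv2.cvtColor(f,cv2.COLOR_RGB2HSV)
for n,p in dict(rail=(320,220),rail2=(408,180),wood=(290,220),board=(350,200),bar=(369,200),btn=(330,180),mat=(170,200)).items(): print(n,f[p[1],p[0]],hsv[p[1],p[0]])
def big(m):
    cs,_=cv2.findContours(m,cv2.RETR_EXTERNAL,cv2.CHAIN_APPROX_NONE); return max(cs,key=cv2.contourArea)
def rect(P):
    (cx,cy),(w,h),a=cv2.minAreaRect((P[:,:2]*1000).astype(np.float32))
    if w<h: w,h,a=h,w,a+90
    a=(a+90)%180-90
    return np.round([cx,cy,w,h,a],1)
H,S,V=[hsv[...,i].astype(int) for i in range(3)]
roi=np.zeros(H.shape,np.uint8); roi[110:290,300:440]=1
R,G,B=[f[...,i].astype(int) for i in range(3)]
mf=((V<110)&(R>B+10)&(roi>0)).astype(np.uint8)*255
mf=cv2.morphologyEx(mf,cv2.MORPH_OPEN,np.ones((3,3)))
k=big(mf); print('frame px',rect_:=rect(cast(c,k.reshape(-1,2),.026)))
roi2=np.zeros(H.shape,np.uint8); roi2[130:270,105:230]=1
mm=((V<80)&(roi2>0)).astype(np.uint8)*255
km=big(cv2.morphologyEx(mm,cv2.MORPH_CLOSE,np.ones((5,5)))); print('mat',rect(cast(c,km.reshape(-1,2),.005)))
mb=((H>22)&(H<45)&(S>60)&(V>120)&(roi>0)).astype(np.uint8)*255
out=f[:,:,::-1].copy(); cv2.drawContours(out,[k],-1,(0,255,0),1);cv2.drawContours(out,[km],-1,(0,255,0),1)
kb=big(mb);print('board',rect(cast(c,kb.reshape(-1,2),.025)));cv2.drawContours(out,[kb],-1,(255,0,0),1)
cv2.imwrite('pics/m1.png',cv2.resize(out[110:290,100:440],None,fx=2.35,fy=2.35,interpolation=cv2.INTER_NEAREST))
E
python3 m1.py
```

```text
rail [101  55  23] [ 12 197 101]
rail2 [104  62  31] [ 13 179 104]
wood [161 108  48] [ 16 179 161]
board [167 174 111] [ 33  92 174]
bar [168 112  48] [ 16 182 168]
btn [157 133  77] [ 21 130 157]
mat [34 32 25] [23 68 34]
frame px [ 589.7 -220.5  206.5  156.8   78.7]
mat [547.6 205.5 218.7 159.2  16.6]
board [ 536.4 -218.3  181.4  129.9  -11.2]
```

View pics/m1.png

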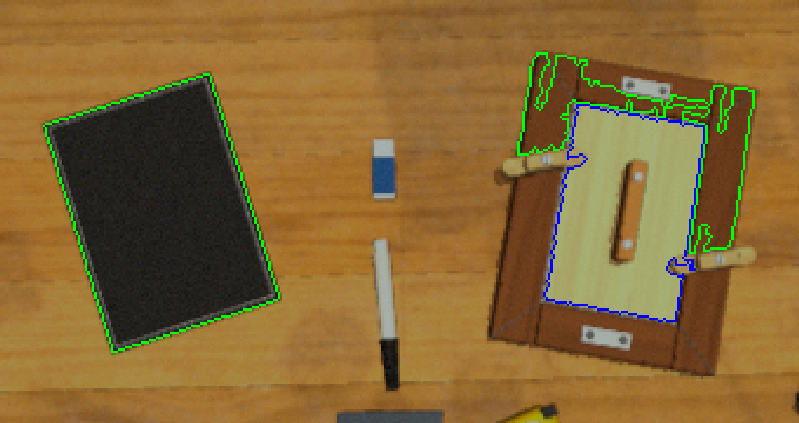

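```bash
cat > m2.py <<'E'
exec(open('m1.py').read().split("mf=((V")[0])
mf=((V<128)&(R>B+10)&(roi>0)).astype(np.uint8)*255
mf=cv2.morphologyEx(mf,cv2.MORPH_CLOSE,np.ones((5,5)))
mf=cv2.morphologyEx(mf,cv2.MORPH_OPEN,np.ones((5,5)))
k=big(mf); print('frame',rect(cast(c,k.reshape(-1,2),.026)))
h=cv2.convexHull(k); 
# line fits on 4 sides of the contour
out=f[:,:,::-1].copy(); cv2.drawContours(out,[k],-1,(0,255,0),1)
# buttons
mb=((H>=18)&(H<=26)&(S>60)&(S<160)&(V>120)&(roi>0)).astype(np.uint8)*255
# thin bars: remove the board (large)
cv2.imwrite('pics/m2.png',cv2.resize(out[110:290,290:440],None,fx=3.3,fy=3.3,interpolation=cv2.INTER_NEAREST))
cv2.imwrite('pics/m2b.png',cv2.resize(f[110:290,290:440,::-1],None,fx=5,fy=3.3*1.5,interpolation=cv2.INTER_CUBIC)[:600*1,:750])
cv2.imwrite('pics/m2c.png',cv2.resize(mb[110:290,290:440],None,fx=3.3,fy=3.3,interpolation=cv2.INTER_NEAREST))
E
python3 m2.py
```

```text
rail [101  55  23] [ 12 197 101]
rail2 [104  62  31] [ 13 179 104]
wood [161 108  48] [ 16 179 161]
board [167 174 111] [ 33  92 174]
bar [168 112  48] [ 16 182 168]
btn [157 133  77] [ 21 130 157]
mat [34 32 25] [23 68 34]
frame [ 488.3 -196.   220.   165.4   78.4]
```

View pics/m2.png

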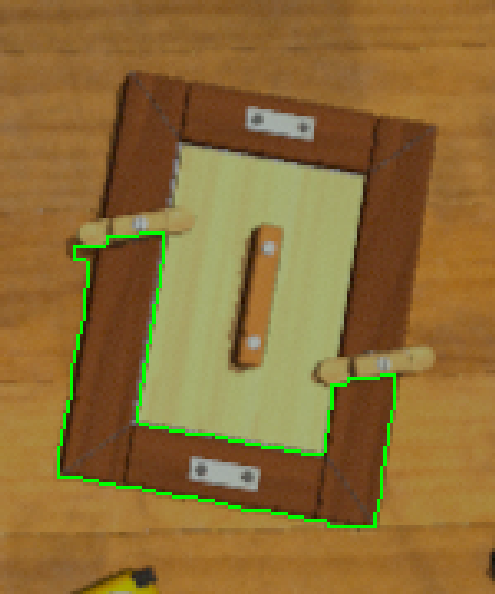

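View pics/m2c.png

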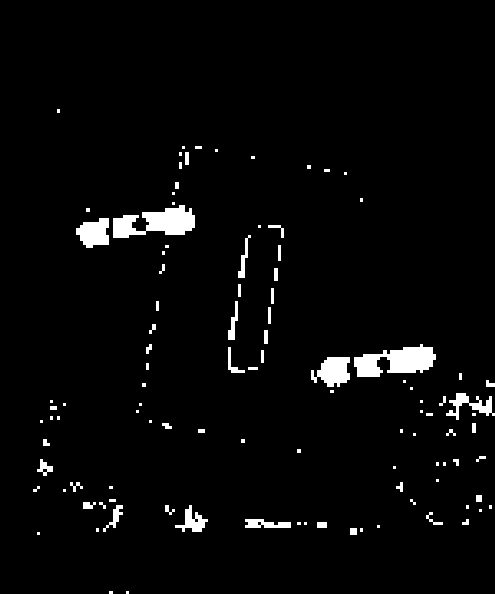

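```bash
cat > m3.py <<'E'
exec(open('m2.py').read().split("cv2.imwrite")[0].replace('print','(lambda *a:0)'))
q=lambda l:(np.array(l,float)-1.15)/3.3+[290,110]
C=cast(c,q([(133,73),(435,127),(375,526),(60,475)]),.026)
TL,TR,BR,BL=C[:,:2]; 
print('center',C.mean(0)*1e3,'sides',[np.linalg.norm(a-b) for a,b in((TL,TR),(BL,BR),(TL,BL),(TR,BR))])
ang=lambda v:np.degrees(np.arctan2(v[1],v[0]))
print('x axis angs',ang(TL-BL),ang(TR-BR),ang(TL-TR)-90,ang(BL-BR)-90)
n,lab,st,_=cv2.connectedComponentsWithStats(cv2.morphologyEx(mb,cv2.MORPH_CLOSE,np.ones((5,5))))
for i in range(1,n):
    if st[i,4]>80:
        ys,xs=np.nonzero(lab==i); P=cast(c,np.c_[xs,ys],.040); print('btn',rect(P),'px',xs.mean(),ys.mean())
for z in(.052,): print('screws',cast(c,q([(140,223),(384,364)]),z)*1e3)
mp=((H<=18)&(S>150)&(V>130)&(roi>0)).astype(np.uint8); mp[:170]=0;mp[235:]=0;mp[:,:355]=0;mp[:,380:]=0
ys,xs=np.nonzero(mp);P=cast(c,np.c_[xs,ys],.051);print('bar',rect(P))
# board edges
mbo=((H>=27)&(H<45)&(S>50)&(V>130)&(roi>0)).astype(np.uint8)*255
kb=big(cv2.morphologyEx(mbo,cv2.MORPH_OPEN,np.ones((5,5))));print('board',rect(cast(c,kb.reshape(-1,2),.025)))
a=np.radians(np.mean([ang(TL-BL),ang(TR-BR),ang(TL-TR)-90,ang(BL-BR)-90])); 
Rm=np.array([[np.cos(a),-np.sin(a)],[np.sin(a),np.cos(a)]])
for l in((.03,.082),(-.03,-.082)): print('pred pivot',(C.mean(0)[:2]+Rm@np.array(l))*1e3)
E
python3 m3.py
```

```text
rail [101  55  23] [ 12 197 101]
rail2 [104  62  31] [ 13 179 104]
wood [161 108  48] [ 16 179 161]
board [167 174 111] [ 33  92 174]
bar [168 112  48] [ 16 182 168]
btn [157 133  77] [ 21 130 157]
mat [34 32 25] [23 68 34]
center [ 536.77901313 -214.00860944   26.        ] sides [np.float64(0.19884673098157116), np.float64(0.20266725603324165), np.float64(0.2625871130104487), np.float64(0.25990315802329983)]
x axis angs -11.864234606043162 -11.033256403437612 -11.14590014461163 -10.392793506590678
btn [ 583.3 -138.8   74.    32.1  -80.1] px 330.9341085271318 177.62790697674419
btn [ 487.9 -286.6   79.1   25.8  -83.1] px 403.0985401459854 220.27007299270073
btn [ 465.3 -344.7   43.2   31.7  -42.1] px 430.4822695035461 232.75177304964538
screws [[ 583.40485771 -140.09648561   52.        ]
 [ 492.38548901 -289.83988171   52.        ]]
bar [ 537.3 -214.    86.7   13.4  -11.1]
board [ 537.2 -214.6  180.6  118.8  -11.2]
pred pivot [ 582.01638625 -139.32541138]
pred pivot [ 491.54164001 -288.6918075 ]
```

```bash
python3 - <<'E'
from h import *
c=load('top0.npz')
q=lambda l:(np.array(l,float)-1.15)/3.3+[290,110]
for l in([(93,234),(180,220)],[(335,371),(412,359)]):
    P=cast(c,q(l),.038);d=P[0]-P[1];print(np.degrees(np.arctan2(d[1],d[0])),P.mean(0))
E
```

```text
98.12000729749936 [ 0.58256189 -0.13992756  0.038     ]
97.6022335191911 [ 0.49222479 -0.28744569  0.038     ]
```

>>> {"op": "arm_command", "data": {
  "motion": [
    {"y": -0.0223, "z": 0.0298},
    {"y": -0.0223, "z": 0.0298},
    {"y": -0.0223, "z": 0.0298},
    {"y": -0.0223, "z": 0.0298},
    {"y": -0.0223, "z": 0.0298},
    {"y": -0.0223, "z": 0.0298},
    {"y": -0.0223, "z": 0.0298},
    {"y": -0.0223, "z": 0.0298},
    {"y": -0.0223, "z": 0.0298},
    {"y": -0.0223, "z": 0.0298},
    {"y": -0.0223, "z": 0.0298},
    {"y": -0.0223, "z": 0.0298},
    {"y": -0.0223, "z": 0.0298},
    {"y": -0.0223, "z": 0.0298},
    {"y": -0.0223, "z": 0.0298},
    {"y": -0.0223, "z": 0.0298},
    {"y": -0.0223, "z": 0.0298},
    {"y": -0.0223, "z": 0.0298},
    {"y": -0.0223, "z": 0.0298},
    {"y": -0.0223, "z": 0.0298}
  ]
}}

```text
schema error: expected keys x, y, z, roll, fingers
```

```bash
cat > st.py <<'E'
from h import *
from scipy.spatial.transform import Rotation as Ro
import sys
def st(tx=None,ty=None,tz=None,ang=None):
    o=get_obs(); M=Ro.from_quat(o['tool_rot']).as_matrix(); p=np.array(o['eef_pos'])
    ya=np.degrees(np.arctan2(M[1,1],M[0,1]))
    print('t',round(o['clock'],2),'p',(p*1e3).round(1),'yang',round(ya,2),'tilt',M[:,0].round(4),'j',np.round(o['joint_pos'],3),'F',np.round(o['ft_force'],1),'w',round(o['grip_width'],4))
    if tx is not None:
        d=np.array([tx,ty,tz])-p; print('shift tool mm',(M.T@d*1e3).round(1))
    if ang is not None: print('roll',[round(np.radians(-((ang-ya+180)%360-180)),3)])
if len(sys.argv)>1: st(*[float(a) for a in sys.argv[1:]])
else: st()
E
python3 st.py .5825 -.1395 .12 8
```

```text
t 0.15 p [159.4 473.4 230.6] yang 71.39 tilt [-5.0e-04 -1.5e-03 -1.0e+00] j [1.246 0.241 0.004 1.335 0.    1.571] F [ 0.1 -0.8  0.3] w 0.0856
shift tool mm [ 111.3 -445.7  596.6]
roll [np.float64(1.106)]
```

>>> {"op": "arm_command", "data": {
  "motion": [
    {"x": 0, "y": -0.0223, "z": 0.0298, "roll": 0, "fingers": 1},
    {"x": 0, "y": -0.0223, "z": 0.0298, "roll": 0, "fingers": 1},
    {"x": 0, "y": -0.0223, "z": 0.0298, "roll": 0, "fingers": 1},
    {"x": 0, "y": -0.0223, "z": 0.0298, "roll": 0, "fingers": 1},
    {"x": 0, "y": -0.0223, "z": 0.0298, "roll": 0, "fingers": 1},
    {"x": 0, "y": -0.0223, "z": 0.0298, "roll": 0, "fingers": 1},
    {"x": 0, "y": -0.0223, "z": 0.0298, "roll": 0, "fingers": 1},
    {"x": 0, "y": -0.0223, "z": 0.0298, "roll": 0, "fingers": 1},
    {"x": 0, "y": -0.0223, "z": 0.0298, "roll": 0, "fingers": 1},
    {"x": 0, "y": -0.0223, "z": 0.0298, "roll": 0, "fingers": 1},
    {"x": 0, "y": -0.0223, "z": 0.0298, "roll": 0, "fingers": 1},
    {"x": 0, "y": -0.0223, "z": 0.0298, "roll": 0, "fingers": 1},
    {"x": 0, "y": -0.0223, "z": 0.0298, "roll": 0, "fingers": 1},
    {"x": 0, "y": -0.0223, "z": 0.0298, "roll": 0, "fingers": 1},
    {"x": 0, "y": -0.0223, "z": 0.0298, "roll": 0, "fingers": 1},
    {"x": 0, "y": -0.0223, "z": 0.0298, "roll": 0, "fingers": 1},
    {"x": 0, "y": -0.0223, "z": 0.0298, "roll": 0, "fingers": 1},
    {"x": 0, "y": -0.0223, "z": 0.0298, "roll": 0, "fingers": 1},
    {"x": 0, "y": -0.0223, "z": 0.0298, "roll": 0, "fingers": 1},
    {"x": 0, "y": -0.0223, "z": 0.0298, "roll": 0, "fingers": 1}
  ]
}}

```text
clock: 1.82
eef_pos: [0.5968, -0.161, 0.2242]
tool_rot: [0.109, 0.701, -0.11, 0.696]
ft_force: [2.0, 0.9, 0.6]
grip_width: 0.0853
```

```bash
python3 st.py .5825 -.1395 .12 8
```

```text
t 1.82 p [ 596.8 -161.   224.2] yang 72.24 tilt [-6.8e-03 -5.0e-04 -1.0e+00] j [-0.262  0.49   0.349  1.437 -0.002  0.048] F [2.  0.9 0.6] w 0.0853
shift tool mm [104.3  16.3 -19.5]
roll [np.float64(1.121)]
```

>>> {"op": "arm_command", "data": {
  "motion": [
    {"x": 0.02, "y": 0.0082, "z": -0.0098, "roll": 0, "fingers": 1},
    {"x": 0.02, "y": 0.0082, "z": -0.0098, "roll": 0, "fingers": 1},
    {"x": 0, "y": 0, "z": 0, "roll": 0.112, "fingers": 1},
    {"x": 0, "y": 0, "z": 0, "roll": 0.112, "fingers": 1},
    {"x": 0, "y": 0, "z": 0, "roll": 0.112, "fingers": 1},
    {"x": 0, "y": 0, "z": 0, "roll": 0.112, "fingers": 1},
    {"x": 0, "y": 0, "z": 0, "roll": 0.112, "fingers": 1},
    {"x": 0, "y": 0, "z": 0, "roll": 0.112, "fingers": 1},
    {"x": 0, "y": 0, "z": 0, "roll": 0.112, "fingers": 1},
    {"x": 0, "y": 0, "z": 0, "roll": 0.112, "fingers": 1},
    {"x": 0, "y": 0, "z": 0, "roll": 0.112, "fingers": 1},
    {"x": 0, "y": 0, "z": 0, "roll": 0.112, "fingers": 1},
    {"x": 0, "y": 0, "z": 0, "roll": 0, "fingers": 1},
    {"x": 0, "y": 0, "z": 0, "roll": 0, "fingers": 1}
  ]
}}

```text
clock: 2.98
eef_pos: [0.5856, -0.1495, 0.1686]
tool_rot: [0.476, 0.524, -0.486, 0.512]
ft_force: [0.0, 0.1, 0.2]
grip_width: 0.0855
```

```bash
python3 st.py .5825 -.1395 .10 8; python3 -c "
from h import *
snap('wrist','w1.png')"
```

```text
t 2.98 p [ 585.6 -149.5  168.6] yang 4.24 tilt [-0.0216  0.001  -0.9998] j [-0.248  0.496  0.214  1.31  -0.004  1.249] F [0.  0.1 0.2] w 0.0855
shift tool mm [ 68.7  -0.8 -10. ]
roll [np.float64(-0.066)]
```

View pics/w1.png

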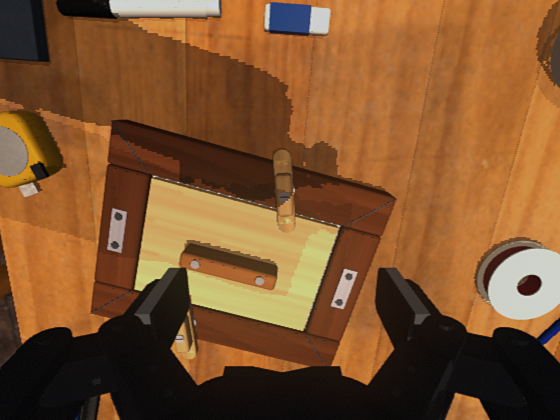

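>>> {"op": "arm_command", "data": {
  "motion": [
    {"x": 0, "y": 0, "z": 0, "roll": 0, "fingers": 1},
    {"x": 0, "y": 0, "z": 0, "roll": 0, "fingers": 1},
    {"x": 0, "y": 0, "z": 0, "roll": 0, "fingers": 1},
    {"x": 0, "y": 0, "z": 0, "roll": 0, "fingers": 1}
  ]
}}

```text
clock: 3.37
eef_pos: [0.5853, -0.1494, 0.1681]
tool_rot: [0.475, 0.525, -0.485, 0.513]
ft_force: [0.5, 0.0, 0.4]
grip_width: 0.0853
```

```bash
python3 st.py .5825 -.1395 .10 8
```

```text
t 3.37 p [ 585.3 -149.4  168.1] yang 4.54 tilt [-0.0225  0.0012 -0.9997] j [-0.248  0.496  0.214  1.31  -0.004  1.244] F [0.5 0.  0.4] w 0.0853
shift tool mm [68.2 -0.5 -9.9]
roll [np.float64(-0.06)]
```

```bash
python3 - <<'E'
from h import *
c=load('w1.npz')
print(cast(c,[(285,197)],.052).round(4))
print('bar screws mean',cast(c,[(195,265),(260,281)],.051).mean(0).round(4))
print('frame corners',cast(c,[(112,121),(395,198)],.026).round(4))
P=cast(c,[(283,155),(287,225)],.038);d=P[0]-P[1];print(np.degrees(np.arctan2(d[1],d[0])),P.mean(0))
E
```

```text
[[ 0.585 -0.14   0.052]]
bar screws mean [ 0.5389 -0.215   0.051 ]
frame corners [[ 0.4311 -0.0911  0.026 ]
 [ 0.6849 -0.1396  0.026 ]]
97.60578703364465 [ 0.58479463 -0.1383415   0.038     ]
```

>>> {"op": "arm_command", "data": {
  "motion": [
    {"x": 0.015, "y": 0, "z": -0.0025, "roll": -0.02, "fingers": 0.7},
    {"x": 0.015, "y": 0, "z": -0.0025, "roll": -0.02, "fingers": 0.7},
    {"x": 0.015, "y": 0, "z": -0.0025, "roll": -0.02, "fingers": 0.7},
    {"x": 0.015, "y": 0, "z": -0.0025, "roll": 0, "fingers": 0.7},
    {"x": 0.008, "y": 0, "z": 0, "roll": 0, "fingers": 0.7},
    {"x": 0, "y": 0, "z": 0, "roll": 0, "fingers": 0.7},
    {"x": 0, "y": 0, "z": 0, "roll": 0, "fingers": 0.7}
  ]
}}

```text
clock: 3.95
eef_pos: [0.5845, -0.1398, 0.1]
tool_rot: [0.458, 0.539, -0.467, 0.53]
ft_force: [0.4, 0.4, -0.5]
grip_width: 0.0597
```

```bash
python3 st.py .5835 -.1395 .041 8
```

```text
t 3.95 p [ 584.5 -139.8  100. ] yang 8.3 tilt [-1.730e-02 -3.000e-04 -9.999e-01] j [-0.233  0.533  0.09   1.144 -0.004  1.193] F [ 0.4  0.4 -0.5] w 0.0597
shift tool mm [59.   0.1 -0.3]
roll [np.float64(0.005)]
```

>>> {"op": "arm_command", "data": {
  "motion": [
    {"x": 0.015, "y": 0, "z": 0, "roll": 0, "fingers": 0.7},
    {"x": 0.015, "y": 0, "z": 0, "roll": 0, "fingers": 0.7},
    {"x": 0.013, "y": 0, "z": 0, "roll": 0, "fingers": 0.7},
    {"x": 0.01, "y": 0, "z": 0, "roll": 0, "fingers": 0.7},
    {"x": 0.004, "y": 0, "z": 0, "roll": 0, "fingers": 0.7},
    {"x": 0, "y": 0, "z": 0, "roll": 0, "fingers": 0.7},
    {"x": 0, "y": 0, "z": 0, "roll": 0, "fingers": 0.7}
  ]
}}

```text
clock: 4.53
eef_pos: [0.5891, -0.1421, 0.0479]
tool_rot: [0.461, 0.535, -0.465, 0.534]
ft_force: [-0.2, 0.5, 0.8]
grip_width: 0.0598
```

```bash
python3 st.py .5835 -.1395 .041 8; python3 -c "
from h import *
snap('wrist','w2.png');snap('scene','s2.png')"
```

```text
t 4.53 p [ 589.1 -142.1   47.9] yang 8.27 tilt [-0.0052 -0.0034 -1.    ] j [-0.234  0.582  0.025  1.018 -0.005  1.192] F [-0.2  0.5  0.8] w 0.0598
shift tool mm [ 6.9 -5.1 -3.4]
roll [np.float64(0.005)]
```

View pics/w2.png

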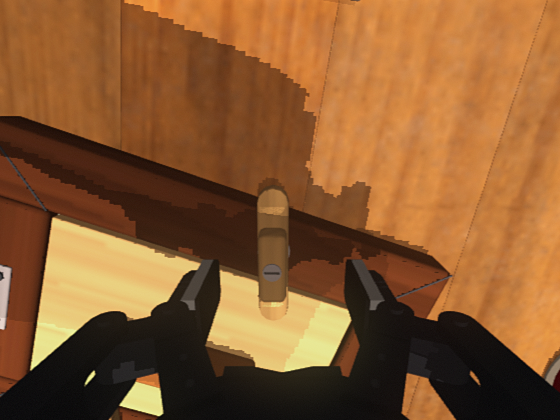

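View pics/s2.png

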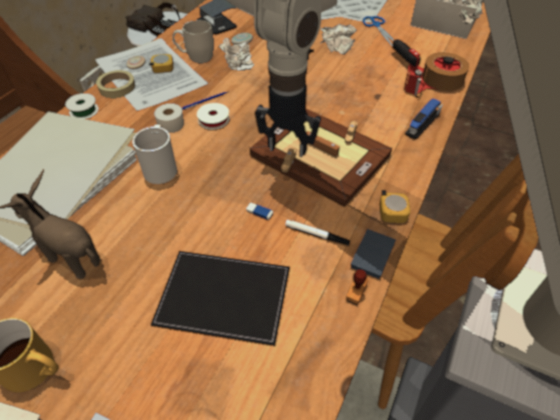

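>>> {"op": "arm_command", "data": {
  "motion": [
    {"x": 0.0035, "y": -0.0025, "z": -0.0017, "roll": 0, "fingers": 0.7},
    {"x": 0.0035, "y": -0.0025, "z": -0.0017, "roll": 0, "fingers": 0.7},
    {"x": 0, "y": 0, "z": 0, "roll": 0, "fingers": 0.7}
  ]
}}

```text
clock: 4.88
eef_pos: [0.5849, -0.1396, 0.0427]
tool_rot: [0.461, 0.534, -0.464, 0.536]
ft_force: [0.5, -0.3, -0.1]
grip_width: 0.0595
```

```bash
python3 st.py .5835 -.1395 .041 8
```

```text
t 4.88 p [ 584.9 -139.6   42.7] yang 8.27 tilt [-0.001  -0.0044 -1.    ] j [-0.232  0.576 -0.     0.994 -0.004  1.194] F [ 0.5 -0.3 -0.1] w 0.0595
shift tool mm [ 1.7 -1.3 -0.3]
roll [np.float64(0.005)]
```

Good. Close.

>>> {"op": "arm_command", "data": {
  "motion": [
    {"x": 0.0015, "y": -0.001, "z": 0, "roll": 0, "fingers": 0.4},
    {"x": 0, "y": 0, "z": 0, "roll": 0, "fingers": 0.2},
    {"x": 0, "y": 0, "z": 0, "roll": 0, "fingers": 0},
    {"x": 0, "y": 0, "z": 0, "roll": 0, "fingers": 0},
    {"x": 0, "y": 0, "z": 0, "roll": 0, "fingers": 0},
    {"x": 0, "y": 0, "z": 0, "roll": 0, "fingers": 0}
  ]
}}

```text
clock: 5.38
eef_pos: [0.5837, -0.1395, 0.0417]
tool_rot: [0.461, 0.534, -0.464, 0.536]
ft_force: [-0.2, -0.5, 0.2]
grip_width: 0.012
```

```bash
python3 st.py .5835 -.1395 .041 8
```

```text
t 5.38 p [ 583.7 -139.5   41.7] yang 8.28 tilt [-2.0e-04 -4.4e-03 -1.0e+00] j [-0.232  0.575 -0.006  0.989 -0.004  1.194] F [-0.2 -0.5  0.2] w 0.012
shift tool mm [ 0.7 -0.2 -0. ]
roll [np.float64(0.005)]
```

>>> {"op": "arm_command", "data": {
  "motion": [
    {"x": 0, "y": 0, "z": 0, "roll": 0, "fingers": 0},
    {"x": 0, "y": 0, "z": 0, "roll": 0, "fingers": 0}
  ]
}}

```text
clock: 5.55
eef_pos: [0.5837, -0.1396, 0.0416]
tool_rot: [0.461, 0.534, -0.464, 0.536]
ft_force: [0.4, 1.2, 0.4]
grip_width: 0.0119
```

```bash
python3 st.py; python3 -c "
from h import *
snap('wrist','w3.png')"
```

```text
t 5.55 p [ 583.7 -139.6   41.6] yang 8.28 tilt [-4.0e-04 -4.3e-03 -1.0e+00] j [-0.233  0.575 -0.006  0.989 -0.004  1.194] F [0.4 1.2 0.4] w 0.0119
```

View pics/w3.png

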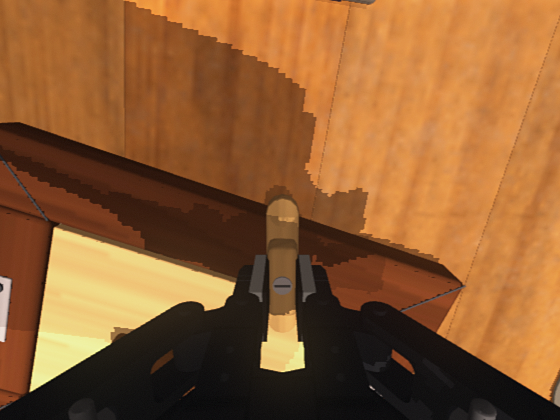

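>>> {"op": "arm_command", "data": {
  "motion": [
    {"x": 0, "y": 0, "z": 0, "roll": -0.05, "fingers": 0},
    {"x": 0, "y": 0, "z": 0, "roll": -0.08, "fingers": 0},
    {"x": 0, "y": 0, "z": 0, "roll": -0.08, "fingers": 0},
    {"x": 0, "y": 0, "z": 0, "roll": -0.08, "fingers": 0},
    {"x": 0, "y": 0, "z": 0, "roll": -0.05, "fingers": 0},
    {"x": 0, "y": 0, "z": 0, "roll": 0, "fingers": 0}
  ]
}}

```text
clock: 6.1
eef_pos: [0.5833, -0.1397, 0.0416]
tool_rot: [0.359, 0.608, -0.362, 0.609]
ft_force: [0.1, -0.3, 0.2]
grip_width: 0.012
```

```bash
python3 st.py .5837 -.1395 .0415 76
```

```text
t 6.1 p [ 583.3 -139.7   41.6] yang 28.66 tilt [-0.0014 -0.0045 -1.    ] j [-0.233  0.575 -0.006  0.99  -0.005  0.838] F [ 0.1 -0.3  0.2] w 0.012
shift tool mm [0.1 0.5 0. ]
roll [np.float64(-0.826)]
```

Clean. Continue.

>>> {"op": "arm_command", "data": {
  "motion": [
    {"x": 0, "y": 0, "z": 0, "roll": -0.06, "fingers": 0},
    {"x": 0, "y": 0, "z": 0, "roll": -0.09, "fingers": 0},
    {"x": 0, "y": 0, "z": 0, "roll": -0.09, "fingers": 0},
    {"x": 0, "y": 0, "z": 0, "roll": -0.09, "fingers": 0},
    {"x": 0, "y": 0, "z": 0, "roll": -0.09, "fingers": 0},
    {"x": 0, "y": 0, "z": 0, "roll": -0.09, "fingers": 0},
    {"x": 0, "y": 0, "z": 0, "roll": -0.09, "fingers": 0},
    {"x": 0, "y": 0, "z": 0, "roll": -0.09, "fingers": 0},
    {"x": 0, "y": 0, "z": 0, "roll": -0.09, "fingers": 0},
    {"x": 0, "y": 0, "z": 0, "roll": -0.05, "fingers": 0},
    {"x": 0, "y": 0, "z": 0, "roll": 0, "fingers": 0},
    {"x": 0, "y": 0, "z": 0, "roll": 0, "fingers": 0}
  ]
}}

```text
clock: 7.1
eef_pos: [0.5826, -0.1406, 0.0416]
tool_rot: [0.075, 0.704, -0.079, 0.702]
ft_force: [-0.5, 0.6, 0.6]
grip_width: 0.0121
```

```bash
python3 st.py .5837 -.1395 .0415 77; python3 -c "
from h import *
snap('wrist','w4.png')"
```

```text
t 7.1 p [ 582.6 -140.6   41.6] yang 77.44 tilt [-0.0026 -0.0056 -1.    ] j [-0.234  0.575 -0.006  0.991 -0.006 -0.014] F [-0.5  0.6  0.6] w 0.0121
shift tool mm [0.1 1.3 0.8]
roll [np.float64(0.008)]
```

View pics/w4.png

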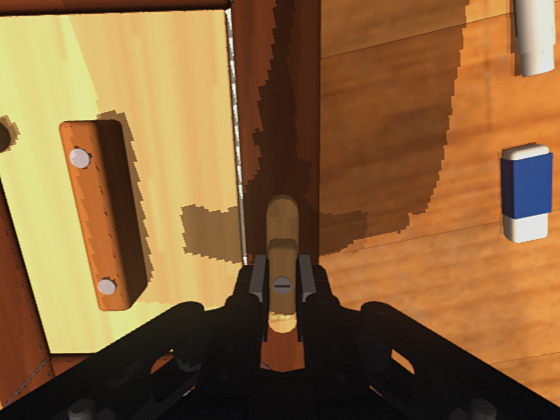

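>>> {"op": "arm_command", "data": {
  "motion": [
    {"x": 0, "y": 0, "z": 0, "roll": 0, "fingers": 0.3},
    {"x": 0, "y": 0, "z": 0, "roll": 0, "fingers": 0.7},
    {"x": 0, "y": 0, "z": 0, "roll": 0, "fingers": 0.7},
    {"x": 0, "y": 0, "z": 0, "roll": 0, "fingers": 0.7},
    {"x": -0.01, "y": 0, "z": 0, "roll": 0, "fingers": 0.7},
    {"x": -0.02, "y": 0, "z": 0, "roll": 0, "fingers": 0.7},
    {"x": -0.02, "y": 0, "z": 0, "roll": 0, "fingers": 0.7},
    {"x": -0.02, "y": 0, "z": 0, "roll": 0, "fingers": 0.7},
    {"x": -0.01, "y": 0, "z": 0, "roll": 0, "fingers": 0.7},
    {"x": 0, "y": 0, "z": 0, "roll": 0, "fingers": 0.7}
  ]
}}

```text
clock: 7.98
eef_pos: [0.5822, -0.1399, 0.1269]
tool_rot: [0.077, 0.704, -0.081, 0.701]
ft_force: [-0.5, -0.5, -0.0]
grip_width: 0.0597
```

```bash
python3 st.py .4925 -.2895 .12 7.6
```

```text
t 7.98 p [ 582.2 -139.9  126.9] yang 77.15 tilt [-0.0045 -0.0053 -1.    ] j [-0.233  0.498  0.105  1.181 -0.006 -0.008] F [-0.5 -0.5 -0. ] w 0.0597
shift tool mm [   8.1 -165.7  -54.2]
roll [np.float64(1.214)]
```

>>> {"op": "arm_command", "data": {
  "motion": [
    {"x": 0, "y": -0.0166, "z": -0.0054, "roll": 0, "fingers": 0.7},
    {"x": 0, "y": -0.0166, "z": -0.0054, "roll": 0, "fingers": 0.7},
    {"x": 0, "y": -0.0166, "z": -0.0054, "roll": 0, "fingers": 0.7},
    {"x": 0, "y": -0.0166, "z": -0.0054, "roll": 0, "fingers": 0.7},
    {"x": 0, "y": -0.0166, "z": -0.0054, "roll": 0, "fingers": 0.7},
    {"x": 0, "y": -0.0166, "z": -0.0054, "roll": 0, "fingers": 0.7},
    {"x": 0, "y": -0.0166, "z": -0.0054, "roll": 0, "fingers": 0.7},
    {"x": 0, "y": -0.0166, "z": -0.0054, "roll": 0, "fingers": 0.7},
    {"x": 0, "y": -0.0166, "z": -0.0054, "roll": 0, "fingers": 0.7},
    {"x": 0, "y": -0.011, "z": -0.0036, "roll": 0, "fingers": 0.7}
  ]
}}

```text
clock: 8.82
eef_pos: [0.4944, -0.2876, 0.1293]
tool_rot: [0.075, 0.703, -0.079, 0.703]
ft_force: [-0.5, -0.7, -0.3]
grip_width: 0.0595
```

>>> {"op": "arm_command", "data": {
  "motion": [
    {"x": 0, "y": 0, "z": 0, "roll": 0.1, "fingers": 0.7},
    {"x": 0, "y": 0, "z": 0, "roll": 0.12, "fingers": 0.7},
    {"x": 0, "y": 0, "z": 0, "roll": 0.12, "fingers": 0.7},
    {"x": 0, "y": 0, "z": 0, "roll": 0.12, "fingers": 0.7},
    {"x": 0, "y": 0, "z": 0, "roll": 0.12, "fingers": 0.7},
    {"x": 0, "y": 0, "z": 0, "roll": 0.12, "fingers": 0.7},
    {"x": 0, "y": 0, "z": 0, "roll": 0.12, "fingers": 0.7},
    {"x": 0, "y": 0, "z": 0, "roll": 0.12, "fingers": 0.7},
    {"x": 0, "y": 0, "z": 0, "roll": 0.12, "fingers": 0.7},
    {"x": 0, "y": 0, "z": 0, "roll": 0.1, "fingers": 0.7},
    {"x": 0, "y": 0, "z": 0, "roll": 0, "fingers": 0.7},
    {"x": 0, "y": 0, "z": 0, "roll": 0, "fingers": 0.7}
  ]
}}

```text
clock: 9.82
eef_pos: [0.4909, -0.2893, 0.1269]
tool_rot: [0.462, 0.534, -0.465, 0.534]
ft_force: [0.5, 0.3, -0.4]
grip_width: 0.0598
```

```bash
python3 st.py .4925 -.2895 .1 7.6;python3 -c "
from h import *
snap('wrist','w5.png');snap('top','t5.png')"
```

```text
t 9.82 p [ 490.9 -289.3  126.9] yang 8.11 tilt [-0.003  -0.0022 -1.    ] j [-0.531  0.442  0.015  1.145 -0.003  0.899] F [ 0.5  0.3 -0.4] w 0.0598
shift tool mm [26.9  1.6  0.4]
roll [np.float64(0.009)]
```

View pics/w5.png

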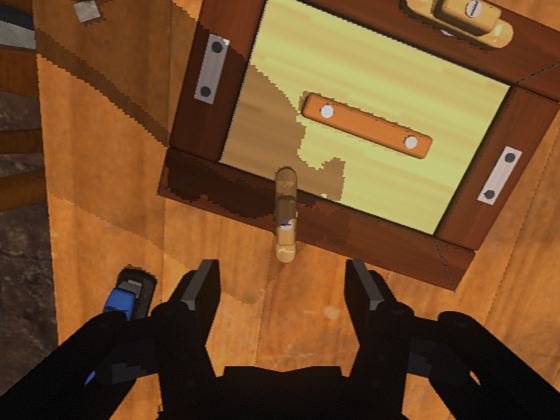

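View pics/t5.png

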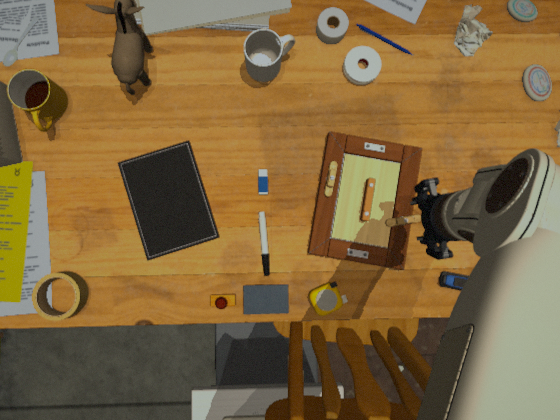

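```bash
python3 - <<'E'
from h import *
c=load('w5.npz')
print(cast(c,[(286,226)],.052).round(4))
P=cast(c,[(286,176),(286,253)],.038);d=P[0]-P[1];print(np.degrees(np.arctan2(d[1],d[0])),P.mean(0))
E
```

```text
[[ 0.494  -0.2905  0.052 ]]
98.33402569140318 [ 0.49365524 -0.28744269  0.038     ]
```

>>> {"op": "arm_command", "data": {
  "motion": [
    {"x": 0.012, "y": 0.001, "z": 0, "roll": 0, "fingers": 0.7},
    {"x": 0.015, "y": 0, "z": 0, "roll": 0, "fingers": 0.7},
    {"x": 0.015, "y": 0, "z": 0, "roll": 0, "fingers": 0.7},
    {"x": 0.012, "y": 0, "z": 0, "roll": 0, "fingers": 0.7},
    {"x": 0.008, "y": 0, "z": 0, "roll": 0, "fingers": 0.7},
    {"x": 0, "y": 0, "z": 0, "roll": 0, "fingers": 0.7},
    {"x": 0, "y": 0, "z": 0, "roll": 0, "fingers": 0.7}
  ]
}}

```text
clock: 10.5
eef_pos: [0.4933, -0.29, 0.064]
tool_rot: [0.46, 0.535, -0.462, 0.538]
ft_force: [0.1, -1.1, 0.4]
grip_width: 0.0598
```

```bash
python3 st.py .493 -.2895 .0415 8
```

```text
t 10.5 p [ 493.3 -290.    64. ] yang 8.7 tilt [ 6.0e-04 -4.1e-03 -1.0e+00] j [-0.53   0.502 -0.068  0.999 -0.003  0.889] F [ 0.1 -1.1  0.4] w 0.0598
shift tool mm [22.5 -0.2 -0.6]
roll [np.float64(0.012)]
```

>>> {"op": "arm_command", "data": {
  "motion": [
    {"x": 0.008, "y": 0, "z": 0, "roll": 0, "fingers": 0.7},
    {"x": 0.008, "y": 0, "z": 0, "roll": 0, "fingers": 0.7},
    {"x": 0.006, "y": 0, "z": 0, "roll": 0, "fingers": 0.7},
    {"x": 0, "y": 0, "z": 0, "roll": 0, "fingers": 0.7},
    {"x": 0, "y": 0, "z": 0, "roll": 0, "fingers": 0.7}
  ]
}}

```text
clock: 10.92
eef_pos: [0.4948, -0.2909, 0.0419]
tool_rot: [0.46, 0.534, -0.461, 0.539]
ft_force: [0.3, 0.2, 1.1]
grip_width: 0.0594
```

```bash
python3 st.py .493 -.2895 .0415 8
```

```text
t 10.92 p [ 494.8 -290.9   41.9] yang 8.76 tilt [ 0.0039 -0.006  -1.    ] j [-0.53   0.526 -0.092  0.946 -0.003  0.888] F [0.3 0.2 1.1] w 0.0594
shift tool mm [ 0.4 -1.5 -1.7]
roll [np.float64(0.013)]
```

>>> {"op": "arm_command", "data": {
  "motion": [
    {"x": 0, "y": -0.0015, "z": -0.0015, "roll": 0.01, "fingers": 0.4},
    {"x": 0, "y": 0, "z": 0, "roll": 0, "fingers": 0.2},
    {"x": 0, "y": 0, "z": 0, "roll": 0, "fingers": 0},
    {"x": 0, "y": 0, "z": 0, "roll": 0, "fingers": 0},
    {"x": 0, "y": 0, "z": 0, "roll": 0, "fingers": 0},
    {"x": 0, "y": 0, "z": 0, "roll": 0, "fingers": 0}
  ]
}}

```text
clock: 11.42
eef_pos: [0.4934, -0.2897, 0.0428]
tool_rot: [0.463, 0.531, -0.464, 0.537]
ft_force: [0.2, 0.7, -1.3]
grip_width: 0.0119
```

```bash
python3 st.py .493 -.2895 .0415 77.5
```

```text
t 11.42 p [ 493.4 -289.7   42.8] yang 8.13 tilt [ 0.0053 -0.0064 -1.    ] j [-0.529  0.521 -0.098  0.943 -0.003  0.9  ] F [ 0.2  0.7 -1.3] w 0.0119
shift tool mm [ 1.3 -0.4 -0.2]
roll [np.float64(-1.211)]
```

>>> {"op": "arm_command", "data": {
  "motion": [
    {"x": 0, "y": 0, "z": 0, "roll": -0.05, "fingers": 0},
    {"x": 0, "y": 0, "z": 0, "roll": -0.09, "fingers": 0},
    {"x": 0, "y": 0, "z": 0, "roll": -0.09, "fingers": 0},
    {"x": 0, "y": 0, "z": 0, "roll": -0.09, "fingers": 0},
    {"x": 0, "y": 0, "z": 0, "roll": -0.09, "fingers": 0},
    {"x": 0, "y": 0, "z": 0, "roll": -0.09, "fingers": 0},
    {"x": 0, "y": 0, "z": 0, "roll": -0.09, "fingers": 0},
    {"x": 0, "y": 0, "z": 0, "roll": -0.09, "fingers": 0},
    {"x": 0, "y": 0, "z": 0, "roll": -0.09, "fingers": 0},
    {"x": 0, "y": 0, "z": 0, "roll": -0.09, "fingers": 0},
    {"x": 0, "y": 0, "z": 0, "roll": -0.09, "fingers": 0},
    {"x": 0, "y": 0, "z": 0, "roll": -0.09, "fingers": 0},
    {"x": 0, "y": 0, "z": 0, "roll": -0.09, "fingers": 0},
    {"x": 0, "y": 0, "z": 0, "roll": -0.06, "fingers": 0},
    {"x": 0, "y": 0, "z": 0, "roll": 0, "fingers": 0},
    {"x": 0, "y": 0, "z": 0, "roll": 0, "fingers": 0}
  ]
}}

```text
clock: 12.75
eef_pos: [0.4929, -0.2901, 0.0427]
tool_rot: [0.062, 0.702, -0.066, 0.706]
ft_force: [-0.5, -0.1, -0.5]
grip_width: 0.0121
```

```bash
python3 st.py .493 -.2895 .0415 77.5;python3 -c "
from h import *
snap('wrist','w6.png')"
```

```text
t 12.75 p [ 492.9 -290.1   42.7] yang 79.57 tilt [ 0.0046 -0.0064 -1.    ] j [-0.53   0.522 -0.098  0.944 -0.003 -0.348] F [-0.5 -0.1 -0.5] w 0.0121
shift tool mm [ 1.2  0.7 -0. ]
roll [np.float64(0.036)]
```

View pics/w6.png

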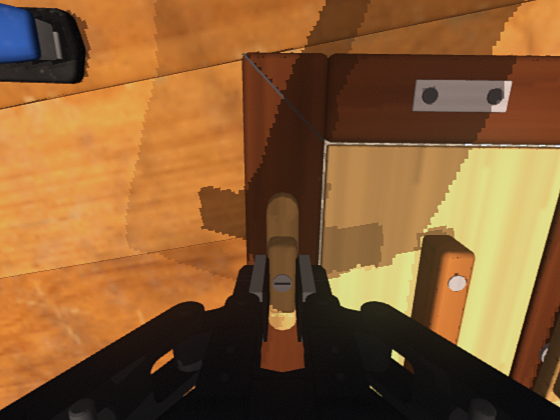

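>>> {"op": "arm_command", "data": {
  "motion": [
    {"x": 0, "y": 0, "z": 0, "roll": 0, "fingers": 0.3},
    {"x": 0, "y": 0, "z": 0, "roll": 0, "fingers": 0.7},
    {"x": 0, "y": 0, "z": 0, "roll": 0, "fingers": 0.7},
    {"x": 0, "y": 0, "z": 0, "roll": 0, "fingers": 0.7},
    {"x": -0.01, "y": 0, "z": 0, "roll": 0, "fingers": 0.7},
    {"x": -0.02, "y": 0, "z": 0, "roll": 0, "fingers": 0.7},
    {"x": -0.02, "y": 0, "z": 0, "roll": 0, "fingers": 0.7},
    {"x": -0.01, "y": 0, "z": 0, "roll": 0, "fingers": 0.7},
    {"x": 0, "y": 0, "z": 0, "roll": 0, "fingers": 0.7}
  ]
}}

```text
clock: 13.55
eef_pos: [0.4922, -0.2895, 0.1071]
tool_rot: [0.064, 0.703, -0.068, 0.705]
ft_force: [0.7, -0.7, 0.1]
grip_width: 0.0599
```

```bash
python3 st.py .538 -.2145 .105 78.9
```

```text
t 13.55 p [ 492.2 -289.5  107.1] yang 79.34 tilt [ 0.0032 -0.0062 -1.    ] j [-0.53   0.455 -0.02   1.09  -0.004 -0.344] F [ 0.7 -0.7  0.1] w 0.0599
shift tool mm [ 1.7 82.2 31.2]
roll [np.float64(0.008)]
```

>>> {"op": "arm_command", "data": {
  "motion": [
    {"x": 0, "y": 0.01, "z": 0.004, "roll": 0, "fingers": 0.7},
    {"x": 0, "y": 0.016, "z": 0.006, "roll": 0, "fingers": 0.7},
    {"x": 0, "y": 0.016, "z": 0.006, "roll": 0, "fingers": 0.7},
    {"x": 0, "y": 0.016, "z": 0.006, "roll": 0, "fingers": 0.7},
    {"x": 0, "y": 0.014, "z": 0.006, "roll": 0, "fingers": 0.7},
    {"x": 0, "y": 0.008, "z": 0.003, "roll": 0, "fingers": 0.7},
    {"x": 0, "y": 0, "z": 0, "roll": 0, "fingers": 0.7},
    {"x": 0, "y": 0, "z": 0, "roll": 0, "fingers": 0.7}
  ]
}}

```text
clock: 14.22
eef_pos: [0.5401, -0.2102, 0.1056]
tool_rot: [0.064, 0.703, -0.068, 0.705]
ft_force: [-0.9, -0.0, 0.0]
grip_width: 0.0596
```

```bash
python3 st.py .538 -.2145 .105 78.9;python3 -c "
from h import *
snap('wrist','w7.png');snap('top','t7.png')"
```

```text
t 14.22 p [ 540.1 -210.2  105.6] yang 79.26 tilt [ 0.003  -0.0051 -1.    ] j [-0.369  0.473  0.005  1.098 -0.004 -0.182] F [-0.9 -0.   0. ] w 0.0596
shift tool mm [ 0.6 -4.6 -1.3]
roll [np.float64(0.006)]
```

View pics/w7.png

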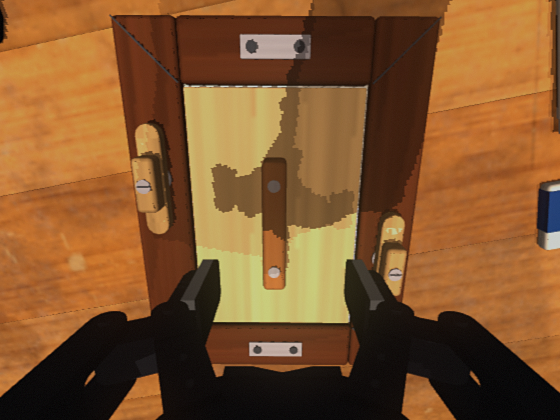

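View pics/t7.png

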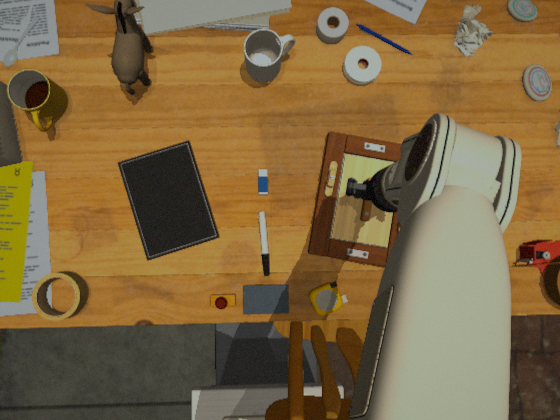

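```bash
python3 - <<'E'
from h import *
c=load('w7.npz')
P=cast(c,[(274,187),(274,272.5)],.051);print(P.mean(0).round(4),np.degrees(np.arctan2(*(P[0]-P[1])[[1,0]])))
Q=cast(c,[(143,186),(395.5,274)],.052);print(Q.round(4),Q.mean(0))
E=cast(c,[(184,87),(366,86),(350,323),(196,325)],.025);print('board corners',E.round(4).tolist(),E.mean(0).round(4))
E
```

```text
[ 0.5384 -0.2144  0.051 ] 168.8488632395917
[[ 0.4933 -0.2886  0.052 ]
 [ 0.5832 -0.1395  0.052 ]] [ 0.53825324 -0.21405738  0.052     ]
board corners [[0.4391, -0.255, 0.025], [0.4605, -0.1393, 0.025], [0.6371, -0.1718, 0.025], [0.6162, -0.2954, 0.025]] [ 0.5382 -0.2154  0.025 ]
```

>>> {"op": "arm_command", "data": {
  "motion": [
    {"x": 0.006, "y": -0.0023, "z": -0.0007, "roll": 0.003, "fingers": 0.7},
    {"x": 0.01, "y": -0.0023, "z": -0.0006, "roll": 0.003, "fingers": 0.7},
    {"x": 0.014, "y": 0, "z": 0, "roll": 0, "fingers": 0.7},
    {"x": 0.012, "y": 0, "z": 0, "roll": 0, "fingers": 0.7},
    {"x": 0.008, "y": 0, "z": 0, "roll": 0, "fingers": 0.7},
    {"x": 0, "y": 0, "z": 0, "roll": 0, "fingers": 0.7},
    {"x": 0, "y": 0, "z": 0, "roll": 0, "fingers": 0.7}
  ]
}}

```text
clock: 14.9
eef_pos: [0.5341, -0.2208, 0.0503]
tool_rot: [0.07, 0.703, -0.074, 0.704]
ft_force: [-0.1, -0.4, -0.3]
grip_width: 0.0598
```

```bash
python3 st.py .5383 -.2144 .030 78.85
```

```text
t 14.9 p [ 534.1 -220.8   50.3] yang 78.32 tilt [ 0.001  -0.0059 -1.    ] j [-0.389  0.526 -0.067  0.975 -0.005 -0.186] F [-0.1 -0.4 -0.3] w 0.0598
shift tool mm [20.3  7.2  2.8]
roll [np.float64(-0.009)]
```

>>> {"op": "arm_command", "data": {
  "motion": [
    {"x": 0, "y": 0.0035, "z": 0.0014, "roll": 0, "fingers": 0.7},
    {"x": 0, "y": 0.0035, "z": 0.0014, "roll": 0, "fingers": 0.7},
    {"x": 0, "y": 0, "z": 0, "roll": 0, "fingers": 0.7},
    {"x": 0, "y": 0, "z": 0, "roll": 0, "fingers": 0.7}
  ]
}}

```text
clock: 15.23
eef_pos: [0.539, -0.2148, 0.0513]
tool_rot: [0.07, 0.702, -0.075, 0.704]
ft_force: [-0.1, -0.3, -0.2]
grip_width: 0.0597
```

```bash
python3 st.py .5383 -.2144 .030 78.85
```

```text
t 15.23 p [ 539.  -214.8   51.3] yang 78.24 tilt [ 0.0024 -0.0064 -1.    ] j [-0.377  0.528 -0.061  0.978 -0.005 -0.171] F [-0.1 -0.3 -0.2] w 0.0597
shift tool mm [21.3  0.4 -0.9]
roll [np.float64(-0.011)]
```

>>> {"op": "arm_command", "data": {
  "motion": [
    {"x": 0.006, "y": 0, "z": 0, "roll": -0.005, "fingers": 0.7},
    {"x": 0.008, "y": 0, "z": 0, "roll": -0.005, "fingers": 0.7},
    {"x": 0.006, "y": 0, "z": 0, "roll": 0, "fingers": 0.7},
    {"x": 0, "y": 0, "z": 0, "roll": 0, "fingers": 0.7},
    {"x": 0, "y": 0, "z": 0, "roll": 0, "fingers": 0.7}
  ]
}}

```text
clock: 15.65
eef_pos: [0.5404, -0.2148, 0.0305]
tool_rot: [0.066, 0.702, -0.071, 0.706]
ft_force: [0.0, 0.9, -0.3]
grip_width: 0.0599
```

```bash
python3 st.py .5383 -.2144 .030 78.85
```

```text
t 15.65 p [ 540.4 -214.8   30.5] yang 78.94 tilt [ 0.0052 -0.0075 -1.    ] j [-0.376  0.551 -0.083  0.929 -0.005 -0.183] F [ 0.   0.9 -0.3] w 0.0599
shift tool mm [ 0.5 -0.  -2.1]
roll [np.float64(0.002)]
```

>>> {"op": "arm_command", "data": {
  "motion": [
    {"x": 0, "y": 0, "z": -0.002, "roll": 0, "fingers": 0.4},
    {"x": 0, "y": 0, "z": 0, "roll": 0, "fingers": 0.2},
    {"x": 0, "y": 0, "z": 0, "roll": 0, "fingers": 0},
    {"x": 0, "y": 0, "z": 0, "roll": 0, "fingers": 0},
    {"x": 0, "y": 0, "z": 0, "roll": 0, "fingers": 0},
    {"x": 0, "y": 0, "z": 0, "roll": 0, "fingers": 0}
  ]
}}

```text
clock: 16.15
eef_pos: [0.5376, -0.2145, 0.0303]
tool_rot: [0.066, 0.702, -0.071, 0.705]
ft_force: [-1.0, 0.4, -0.9]
grip_width: 0.0149
```

```bash
python3 st.py .5383 -.2144 .030 78.85
```

```text
t 16.15 p [ 537.6 -214.5   30.3] yang 78.92 tilt [ 0.0041 -0.0072 -1.    ] j [-0.377  0.548 -0.09   0.927 -0.005 -0.183] F [-1.   0.4 -0.9] w 0.0149
shift tool mm [0.3 0.2 0.7]
roll [np.float64(0.001)]
```

>>> {"op": "arm_command", "data": {
  "motion": [
    {"x": 0, "y": 0, "z": 0, "roll": 0, "fingers": 0},
    {"x": -0.003, "y": 0, "z": 0, "roll": 0, "fingers": 0},
    {"x": -0.003, "y": 0, "z": 0, "roll": 0, "fingers": 0},
    {"x": -0.004, "y": 0, "z": 0, "roll": 0, "fingers": 0},
    {"x": 0, "y": 0, "z": 0, "roll": 0, "fingers": 0}
  ]
}}

```text
clock: 16.57
eef_pos: [0.5368, -0.214, 0.0401]
tool_rot: [0.066, 0.703, -0.07, 0.705]
ft_force: [0.7, -0.2, -1.8]
grip_width: 0.0146
```

```bash
python3 st.py .5383 -.2144 .130 78.85
```

```text
t 16.57 p [ 536.8 -214.    40.1] yang 78.92 tilt [ 0.002  -0.0062 -1.    ] j [-0.377  0.537 -0.08   0.95  -0.005 -0.183] F [ 0.7 -0.2 -1.8] w 0.0146
shift tool mm [-89.9  -0.7   1.8]
roll [np.float64(0.001)]
```

>>> {"op": "arm_command", "data": {
  "motion": [
    {"x": -0.006, "y": 0, "z": 0, "roll": 0, "fingers": 0},
    {"x": -0.012, "y": 0, "z": 0, "roll": 0, "fingers": 0},
    {"x": -0.016, "y": 0, "z": 0, "roll": 0, "fingers": 0},
    {"x": -0.016, "y": 0, "z": 0, "roll": 0, "fingers": 0},
    {"x": -0.012, "y": 0, "z": 0, "roll": 0, "fingers": 0},
    {"x": -0.006, "y": 0, "z": 0, "roll": 0, "fingers": 0},
    {"x": 0, "y": 0, "z": 0, "roll": 0, "fingers": 0},
    {"x": 0, "y": 0, "z": 0, "roll": 0, "fingers": 0}
  ]
}}

```text
clock: 17.23
eef_pos: [0.5355, -0.213, 0.1124]
tool_rot: [0.066, 0.704, -0.07, 0.704]
ft_force: [-0.1, 0.2, -2.7]
grip_width: 0.0145
```

```bash
python3 st.py .5476 .2055 .110 106.6;python3 -c "
from h import *
snap('wrist','w8.png');snap('scene','s8.png')"
```

```text
t 17.23 p [ 535.5 -213.   112.4] yang 78.93 tilt [-1.0e-04 -5.4e-03 -1.0e+00] j [-0.376  0.463  0.008  1.114 -0.005 -0.183] F [-0.1  0.2 -2.7] w 0.0145
shift tool mm [ 2.00e-01  4.13e+02 -6.85e+01]
roll [np.float64(-0.483)]
```

View pics/w8.png

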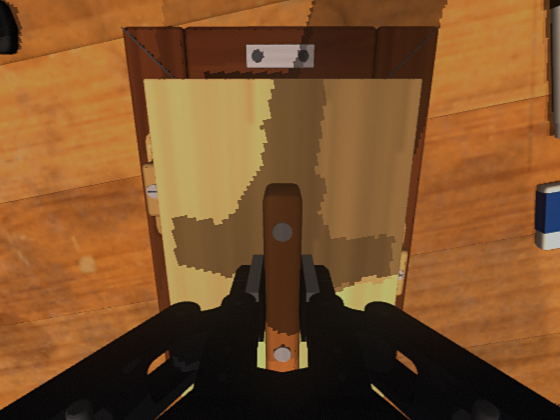

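View pics/s8.png

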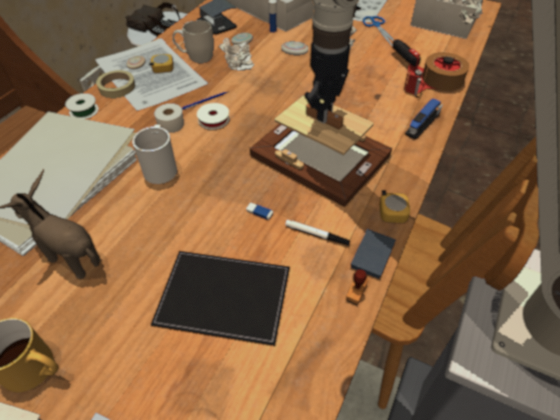

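>>> {"op": "arm_command", "data": {
  "motion": [
    {"x": 0, "y": 0.01, "z": -0.0017, "roll": 0, "fingers": 0},
    {"x": 0, "y": 0.018, "z": -0.003, "roll": 0, "fingers": 0},
    {"x": 0, "y": 0.0235, "z": -0.0039, "roll": 0, "fingers": 0},
    {"x": 0, "y": 0.0235, "z": -0.0039, "roll": 0, "fingers": 0},
    {"x": 0, "y": 0.0235, "z": -0.0039, "roll": 0, "fingers": 0},
    {"x": 0, "y": 0.0235, "z": -0.0039, "roll": 0, "fingers": 0},
    {"x": 0, "y": 0.0235, "z": -0.0039, "roll": 0, "fingers": 0},
    {"x": 0, "y": 0.0235, "z": -0.0039, "roll": 0, "fingers": 0},
    {"x": 0, "y": 0.0235, "z": -0.0039, "roll": 0, "fingers": 0},
    {"x": 0, "y": 0.0235, "z": -0.0039, "roll": 0, "fingers": 0},
    {"x": 0, "y": 0.0235, "z": -0.0039, "roll": 0, "fingers": 0},
    {"x": 0, "y": 0.0235, "z": -0.0039, "roll": 0, "fingers": 0},
    {"x": 0, "y": 0.0235, "z": -0.0039, "roll": 0, "fingers": 0},
    {"x": 0, "y": 0.0235, "z": -0.0039, "roll": 0, "fingers": 0},
    {"x": 0, "y": 0.0235, "z": -0.0039, "roll": 0, "fingers": 0},
    {"x": 0, "y": 0.0235, "z": -0.0039, "roll": 0, "fingers": 0},
    {"x": 0, "y": 0.02, "z": -0.0033, "roll": 0, "fingers": 0},
    {"x": 0, "y": 0.014, "z": -0.0023, "roll": 0, "fingers": 0},
    {"x": 0, "y": 0.008, "z": -0.0013, "roll": 0, "fingers": 0},
    {"x": 0, "y": 0, "z": 0, "roll": 0, "fingers": 0}
  ]
}}

```text
clock: 19.0
eef_pos: [0.5293, 0.2222, 0.0911]
tool_rot: [0.066, 0.717, -0.069, 0.691]
ft_force: [0.4, -0.7, -2.2]
grip_width: 0.0146
```

```bash
python3 st.py .5476 .2055 .110 106.6
```

```text
t 19.0 p [529.3 222.2  91.1] yang 79.09 tilt [-0.0373 -0.0012 -0.9993] j [0.391 0.505 0.017 1.117 0.013 0.581] F [ 0.4 -0.7 -2.2] w 0.0146
shift tool mm [-19.6 -13.1  20.4]
roll [np.float64(-0.48)]
```

>>> {"op": "arm_command", "data": {
  "motion": [
    {"x": -0.005, "y": 0, "z": 0, "roll": -0.03, "fingers": 0},
    {"x": -0.01, "y": 0, "z": 0, "roll": -0.05, "fingers": 0},
    {"x": -0.01, "y": 0, "z": 0, "roll": -0.06, "fingers": 0},
    {"x": -0.01, "y": 0, "z": 0, "roll": -0.06, "fingers": 0},
    {"x": -0.01, "y": 0, "z": 0, "roll": -0.06, "fingers": 0},
    {"x": -0.005, "y": 0, "z": 0, "roll": -0.06, "fingers": 0},
    {"x": 0, "y": 0, "z": 0, "roll": -0.06, "fingers": 0},
    {"x": 0, "y": 0, "z": 0, "roll": -0.05, "fingers": 0},
    {"x": 0, "y": 0, "z": 0, "roll": -0.03, "fingers": 0},
    {"x": 0, "y": 0, "z": 0, "roll": 0, "fingers": 0},
    {"x": 0, "y": 0, "z": 0, "roll": 0, "fingers": 0}
  ]
}}

```text
clock: 19.92
eef_pos: [0.525, 0.2129, 0.1369]
tool_rot: [-0.102, 0.719, 0.099, 0.681]
ft_force: [0.5, 0.0, -2.3]
grip_width: 0.0147
```

```bash
python3 st.py .5476 .2055 .060 106.6
```

```text
t 19.92 p [525.  212.9 136.9] yang 106.28 tilt [-0.0523 -0.0116 -0.9986] j [0.381 0.467 0.082 1.238 0.009 0.096] F [ 0.5  0.  -2.3] w 0.0147
shift tool mm [ 75.7 -13.7  23.7]
roll [np.float64(-0.006)]
```

>>> {"op": "arm_command", "data": {
  "motion": [
    {"x": 0.02, "y": 0, "z": 0, "roll": 0, "fingers": 0},
    {"x": 0.02, "y": 0, "z": 0, "roll": 0, "fingers": 0},
    {"x": 0, "y": 0, "z": 0, "roll": 0, "fingers": 0},
    {"x": 0, "y": 0, "z": 0, "roll": 0, "fingers": 0}
  ]
}}

```text
clock: 20.25
eef_pos: [0.5231, 0.2104, 0.0966]
tool_rot: [-0.1, 0.719, 0.096, 0.681]
ft_force: [0.1, 0.1, -1.8]
grip_width: 0.0141
```

```bash
python3 st.py .5476 .2055 .060 106.6
```

```text
t 20.25 p [523.1 210.4  96.6] yang 105.95 tilt [-0.0513 -0.0118 -0.9986] j [0.378 0.495 0.014 1.142 0.008 0.099] F [ 0.1  0.1 -1.8] w 0.0141
shift tool mm [ 35.3 -11.6  24.1]
roll [np.float64(-0.011)]
```

>>> {"op": "arm_command", "data": {
  "motion": [
    {"x": 0, "y": -0.004, "z": 0.008, "roll": -0.005, "fingers": 0},
    {"x": 0, "y": -0.004, "z": 0.008, "roll": -0.005, "fingers": 0},
    {"x": 0, "y": -0.003, "z": 0.007, "roll": 0, "fingers": 0},
    {"x": 0, "y": 0, "z": 0, "roll": 0, "fingers": 0},
    {"x": 0, "y": 0, "z": 0, "roll": 0, "fingers": 0}
  ]
}}

```text
clock: 20.67
eef_pos: [0.5533, 0.2058, 0.0984]
tool_rot: [-0.103, 0.717, 0.1, 0.683]
ft_force: [-1.1, 0.1, -3.1]
grip_width: 0.0148
```

```bash
python3 st.py .5476 .2055 .060 106.6
```

```text
t 20.67 p [553.3 205.8  98.4] yang 106.49 tilt [-0.0469 -0.0107 -0.9988] j [0.353 0.539 0.093 1.173 0.006 0.065] F [-1.1  0.1 -3.1] w 0.0148
shift tool mm [38.6  1.2 -3.7]
roll [np.float64(-0.002)]
```

>>> {"op": "arm_command", "data": {
  "motion": [
    {"x": 0.04, "y": 0, "z": 0, "roll": 0, "fingers": 0},
    {"x": -0.01, "y": 0, "z": 0, "roll": 0, "fingers": 0},
    {"x": -0.01, "y": 0, "z": 0, "roll": 0, "fingers": 0},
    {"x": -0.01, "y": 0, "z": 0, "roll": 0, "fingers": 0},
    {"x": -0.01, "y": 0, "z": 0, "roll": 0, "fingers": 0},
    {"x": 0, "y": 0, "z": 0, "roll": 0, "fingers": 0},
    {"x": 0, "y": 0, "z": 0, "roll": 0, "fingers": 0}
  ]
}}

```text
clock: 21.25
eef_pos: [0.5571, 0.207, 0.1085]
tool_rot: [-0.102, 0.714, 0.101, 0.685]
ft_force: [-0.3, 1.0, -2.8]
grip_width: 0.0148
```

```bash
python3 st.py .5476 .2055 .060 106.6
```

```text
t 21.25 p [557.1 207.  108.5] yang 106.46 tilt [-0.0399 -0.0077 -0.9992] j [0.352 0.532 0.11  1.19  0.007 0.065] F [-0.3  1.  -2.8] w 0.0148
shift tool mm [48.9  1.  -7.6]
roll [np.float64(-0.003)]
```

>>> {"op": "arm_command", "data": {
  "motion": [
    {"x": 0.0415, "y": 0, "z": 0, "roll": 0, "fingers": 0},
    {"x": -0.01, "y": 0, "z": -0.001, "roll": 0, "fingers": 0},
    {"x": -0.01, "y": 0, "z": -0.001, "roll": 0, "fingers": 0},
    {"x": -0.01, "y": 0, "z": -0.001, "roll": 0, "fingers": 0},
    {"x": -0.008, "y": 0, "z": -0.001, "roll": 0, "fingers": 0},
    {"x": 0, "y": 0, "z": 0, "roll": 0, "fingers": 0},
    {"x": 0.0415, "y": 0, "z": 0, "roll": 0, "fingers": 0},
    {"x": -0.01, "y": 0, "z": -0.001, "roll": 0, "fingers": 0},
    {"x": -0.01, "y": 0, "z": -0.001, "roll": 0, "fingers": 0},
    {"x": -0.01, "y": 0, "z": -0.001, "roll": 0, "fingers": 0},
    {"x": -0.008, "y": 0, "z": -0.001, "roll": 0, "fingers": 0},
    {"x": 0, "y": 0, "z": 0, "roll": 0, "fingers": 0},
    {"x": 0, "y": 0, "z": 0, "roll": 0, "fingers": 0}
  ]
}}

```text
clock: 22.33
eef_pos: [0.5623, 0.2098, 0.1373]
tool_rot: [-0.099, 0.699, 0.104, 0.701]
ft_force: [0.2, -0.6, -2.8]
grip_width: 0.0146
```

```bash
python3 st.py .5476 .2055 .060 106.6
```

```text
t 22.33 p [562.3 209.8 137.3] yang 106.49 tilt [ 0.002   0.0078 -1.    ] j [0.354 0.487 0.115 1.195 0.007 0.066] F [ 0.2 -0.6 -2.8] w 0.0146
shift tool mm [ 77.2  -0.5 -15.6]
roll [np.float64(-0.002)]
```

```bash
python3 - <<'E'
from h import *
c=snap('wrist','w9.png'); snap('scene','s9.png');snap('top','t9.png')
E
```

```text
(no output)
```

View pics/w9.png

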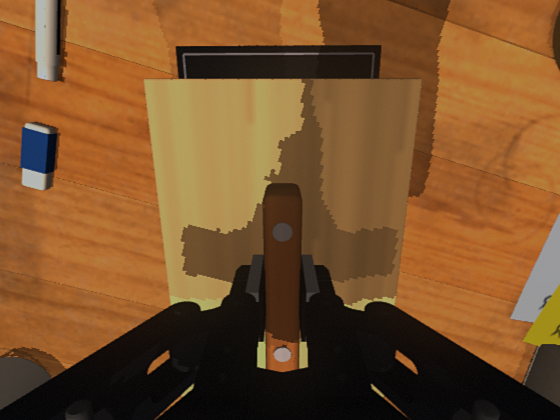

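View pics/s9.png

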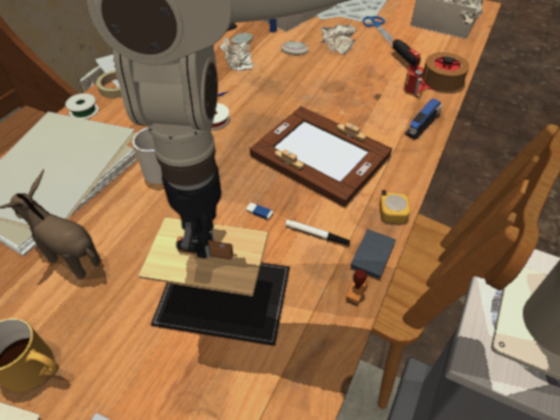

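View pics/t9.png

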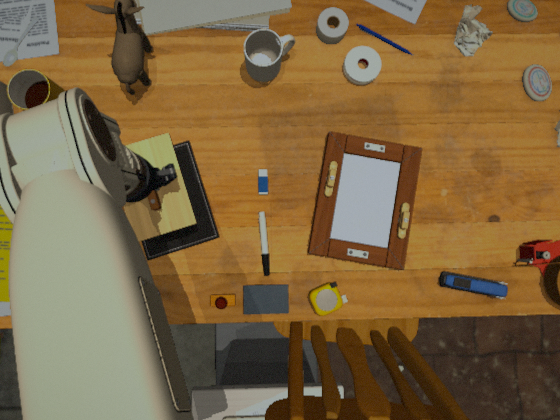

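```bash
python3 - <<'E'
from h import *
c=load('w9.npz'); p=np.array([.5623,.2098,.1373])
P=cast(c,[(282.5,232),(282,354)],p[2]+.0207);P2=cast(c,[(145,80),(419,80)],p[2]-.0053)
print(P.mean(0)-p,np.degrees(np.arctan2(*(P[0]-P[1])[[1,0]])))
print('edge',P2, np.degrees(np.arctan2(*(P2[1]-P2[0])[[1,0]])), P2.mean(0)-p)
c=load('w8.npz'); p=np.array([.5355,-.213,.1124])
P=cast(c,[(282.5,232),(282,354)],p[2]+.0207);print(P.mean(0)-p)
E
python3 st.py .5476 .2055 .060 106.6
```

```text
[0.00045695 0.00114413 0.0207    ] -163.6903963988073
edge [[0.49424483 0.13027413 0.132     ]
 [0.46118603 0.24164022 0.132     ]] 106.5334168955046 [-0.08458457 -0.02384283 -0.0053    ]
[0.00063194 0.00126619 0.0207    ]
t 22.48 p [561.3 209.5 135.2] yang 106.49 tilt [-0.001   0.0067 -1.    ] j [0.354 0.489 0.113 1.194 0.007 0.066] F [-0.9  0.2 -2.7] w 0.0148
shift tool mm [ 75.2  -0.4 -14.3]
roll [np.float64(-0.002)]
```

>>> {"op": "arm_command", "data": {
  "motion": [
    {"x": 0.006, "y": 0, "z": -0.003, "roll": 0, "fingers": 0},
    {"x": 0.008, "y": 0, "z": -0.004, "roll": 0, "fingers": 0},
    {"x": 0.008, "y": 0, "z": -0.003, "roll": 0, "fingers": 0},
    {"x": 0.008, "y": 0, "z": -0.002, "roll": 0, "fingers": 0},
    {"x": 0.006, "y": 0, "z": 0, "roll": 0, "fingers": 0},
    {"x": 0, "y": 0, "z": 0, "roll": 0, "fingers": 0},
    {"x": 0, "y": 0, "z": 0, "roll": 0, "fingers": 0}
  ]
}}

```text
clock: 23.07
eef_pos: [0.5446, 0.2045, 0.0908]
tool_rot: [-0.1, 0.703, 0.103, 0.696]
ft_force: [-0.2, 0.6, -1.8]
grip_width: 0.0145
```

```bash
python3 st.py .5475 .205 .030 106.6
```

```text
t 23.07 p [544.6 204.5  90.8] yang 106.49 tilt [-0.0102  0.0033 -0.9999] j [0.356 0.5   0.007 1.087 0.007 0.068] F [-0.2  0.6 -1.8] w 0.0145
shift tool mm [60.8 -0.7  3.5]
roll [np.float64(-0.002)]
```

>>> {"op": "arm_command", "data": {
  "motion": [
    {"x": 0.015, "y": 0, "z": 0.001, "roll": 0, "fingers": 0},
    {"x": 0.015, "y": 0, "z": 0.001, "roll": 0, "fingers": 0},
    {"x": 0.006, "y": 0, "z": 0.001, "roll": 0, "fingers": 0},
    {"x": 0, "y": 0, "z": 0, "roll": 0, "fingers": 0},
    {"x": 0, "y": 0, "z": 0, "roll": 0, "fingers": 0}
  ]
}}

```text
clock: 23.48
eef_pos: [0.5485, 0.206, 0.0541]
tool_rot: [-0.1, 0.703, 0.103, 0.697]
ft_force: [0.4, -0.7, -1.9]
grip_width: 0.0149
```

```bash
python3 st.py .5475 .205 .019 106.6
```

```text
t 23.48 p [548.5 206.   54.1] yang 106.49 tilt [-0.0086  0.0039 -1.    ] j [ 0.356  0.542 -0.027  1.008  0.007  0.068] F [ 0.4 -0.7 -1.9] w 0.0149
shift tool mm [35.1 -0.9 -1. ]
roll [np.float64(-0.002)]
```

>>> {"op": "arm_command", "data": {
  "motion": [
    {"x": 0.018, "y": 0, "z": 0, "roll": 0, "fingers": 0},
    {"x": 0.002, "y": 0, "z": 0, "roll": 0, "fingers": 0},
    {"x": 0, "y": 0, "z": 0, "roll": 0, "fingers": 0},
    {"x": 0, "y": 0, "z": 0, "roll": 0, "fingers": 0}
  ]
}}

```text
clock: 23.82
eef_pos: [0.5507, 0.2069, 0.0373]
tool_rot: [-0.099, 0.701, 0.104, 0.699]
ft_force: [-0.2, 0.4, -2.2]
grip_width: 0.015
```

```bash
python3 st.py .5475 .205 .019 106.6
```

```text
t 23.82 p [550.7 206.9  37.3] yang 106.49 tilt [-0.0039  0.0056 -1.    ] j [ 0.356  0.561 -0.044  0.967  0.007  0.068] F [-0.2  0.4 -2.2] w 0.015
shift tool mm [18.3 -1.  -3.6]
roll [np.float64(-0.002)]
```

>>> {"op": "arm_command", "data": {
  "motion": [
    {"x": 0.008, "y": -0.0005, "z": -0.0015, "roll": 0, "fingers": 0},
    {"x": 0.003, "y": -0.0005, "z": -0.0015, "roll": 0, "fingers": 0},
    {"x": 0, "y": 0, "z": 0, "roll": 0, "fingers": 0},
    {"x": 0, "y": 0, "z": 0, "roll": 0, "fingers": 0}
  ]
}}

```text
clock: 24.15
eef_pos: [0.5497, 0.2056, 0.0284]
tool_rot: [-0.099, 0.699, 0.104, 0.7]
ft_force: [0.5, -0.9, -2.8]
grip_width: 0.0147
```

```bash
python3 st.py .5475 .205 .019 106.6;python3 -c "
from h import *
snap('wrist','w10.png');snap('scene','s10.png')"
```

```text
t 24.15 p [549.7 205.6  28.4] yang 106.49 tilt [ 6.0e-04  7.3e-03 -1.0e+00] j [ 0.355  0.566 -0.063  0.939  0.007  0.067] F [ 0.5 -0.9 -2.8] w 0.0147
shift tool mm [ 9.4 -0.1 -2.3]
roll [np.float64(-0.002)]
```

View pics/w10.png

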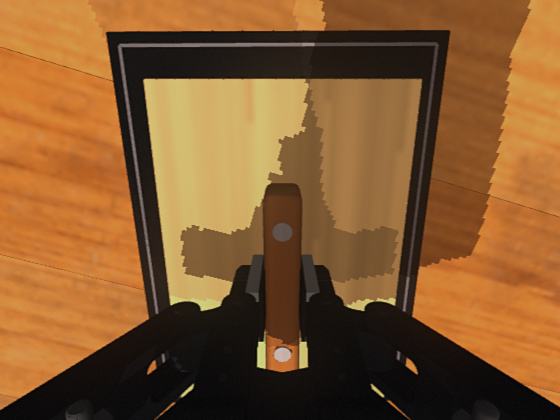

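View pics/s10.png

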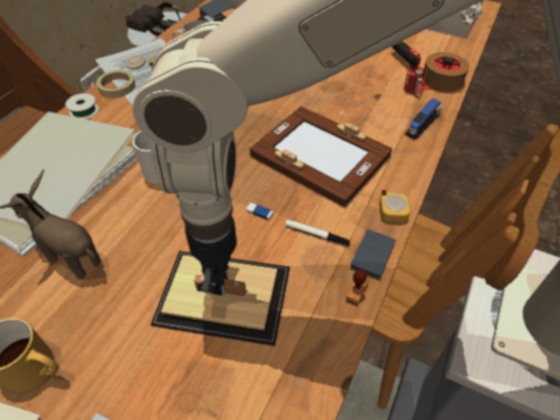

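```bash
python3 - <<'E'
from h import *
c=load('w10.npz')
g=c['frame'].astype(int)
M=cast(c,[(108,33.5),(449,30.5)],.005); B=cast(c,[(145,80),(420,80)],.0231)
u=(M[1]-M[0])/np.linalg.norm(M[1]-M[0]); a=lambda d:np.degrees(np.arctan2(d[1],d[0]))
print('mat ang',a(M[1]-M[0]),'len',np.linalg.norm(M[1]-M[0]),'board ang',a(B[1]-B[0]),np.linalg.norm(B[1]-B[0]))
d=B.mean(0)-M.mean(0); n=np.array([-u[1],u[0],0]); print('lateral(along tool y)',d@u*1e3,'gap',d@n*1e3)
mc=M.mean(0)-n*0.110*np.sign(-(d@n)); print(M.mean(0),'mat centre',mc, 'board centre',B.mean(0)+.09*n*np.sign(d@n))
# rows/cols for edges
print(g[20:100,280].sum(1)[:80].tolist())
E
```

```text
mat ang 107.02491825141983 len 0.15621913177932506 board ang 106.53273473847644 0.11672943908344276
lateral(along tool y) 1.5198338752866034 gap -22.069491767530714
[0.44436211 0.17410969 0.005     ] mat centre [0.54954164 0.20631632 0.005     ] board centre [0.55107545 0.20837548 0.0231    ]
[370, 372, 372, 368, 369, 360, 360, 358, 355, 358, 351, 101, 74, 92, 87, 89, 89, 79, 89, 83, 82, 63, 129, 373, 379, 365, 211, 85, 81, 89, 92, 85, 92, 91, 91, 86, 87, 87, 93, 87, 88, 92, 96, 94, 96, 97, 97, 98, 93, 95, 95, 100, 102, 96, 106, 101, 99, 92, 198, 471, 493, 492, 490, 493, 490, 487, 493, 492, 489, 490, 489, 490, 494, 491, 492, 492, 496, 491, 492, 491]
```

```bash
python3 - <<'E'
from h import *
c=load('w10.npz')
g=cv2.GaussianBlur(c['frame'].astype(np.float32).sum(2),(3,3),0)
def edge_cols(cols,r0,r1,sgn):
    out=[]
    for x in cols:
        d=sgn*np.diff(g[r0:r1,x]); i=int(np.argmax(d)); 
        if 0<i<len(d)-1:
            den=d[i-1]-2*d[i]+d[i+1]; o=0.5*(d[i-1]-d[i+1])/den if den else 0
            out.append((x,r0+i+.5+o))
    return np.array(out)
def edge_rows(rows,c0,c1,sgn):
    out=[]
    for y in rows:
        d=sgn*np.diff(g[y,c0:c1]); i=int(np.argmax(d))
        if 0<i<len(d)-1:
            den=d[i-1]-2*d[i]+d[i+1]; o=0.5*(d[i-1]-d[i+1])/den if den else 0
            out.append((c0+i+.5+o,y))
    return np.array(out)
def line(P):
    vx,vy,x0,y0=cv2.fitLine((P[:,:2]*1e3).astype(np.float32),cv2.DIST_HUBER,0,.01,.01).ravel(); return np.degrees(np.arctan2(vy,vx)),(x0,y0)
mt=cast(c,edge_cols(range(120,440,4),22,42,-1),.005)
bt=cast(c,edge_cols(range(150,415,4),65,90,1),.0231)
ml=cast(c,edge_rows(range(60,250,4),105,150,-1),.005)   # left outer mat edge
mr=cast(c,edge_rows(range(60,200,4),415,450,1),.005)
bl=cast(c,edge_rows(range(90,220,4),135,172,1),.0231)
br=cast(c,edge_rows(range(90,220,4),400,430,-1),.0231)
for n,P in dict(mt=mt,bt=bt,ml=ml,mr=mr,bl=bl,br=br).items(): print(n,line(P))
E
```

```text
mt (np.float32(-73.188545), (np.float32(443.79852), np.float32(173.62816)))
bt (np.float32(-73.46942), (np.float32(463.41394), np.float32(185.14107)))
ml (np.float32(16.801853), (np.float32(503.30975), np.float32(109.25968)))
mr (np.float32(16.796227), (np.float32(462.23947), np.float32(261.49442)))
bl (np.float32(16.582026), (np.float32(512.2437), np.float32(134.22478)))
br (np.float32(16.413187), (np.float32(483.70636), np.float32(249.13486)))
```

>>> {"op": "arm_command", "data": {
  "motion": [
    {"x": 0.002, "y": -0.0005, "z": -0.001, "roll": -0.003, "fingers": 0},
    {"x": 0.002, "y": -0.0005, "z": -0.001, "roll": 0, "fingers": 0},
    {"x": 0, "y": 0, "z": 0, "roll": 0, "fingers": 0},
    {"x": 0, "y": 0, "z": 0, "roll": 0, "fingers": 0}
  ]
}}

```text
clock: 24.58
eef_pos: [0.5484, 0.2042, 0.0246]
tool_rot: [-0.1, 0.699, 0.105, 0.701]
ft_force: [-0.1, 0.6, -2.2]
grip_width: 0.0147
```

```bash
python3 st.py .5479 .2042 .0185 106.7
```

```text
t 24.58 p [548.4 204.2  24.6] yang 106.68 tilt [ 0.0018  0.0077 -1.    ] j [ 0.353  0.567 -0.074  0.926  0.007  0.062] F [-0.1  0.6 -2.2] w 0.0147
shift tool mm [ 6.1  0.1 -0.5]
roll [np.float64(-0.0)]
```

Now down in small steps, watching the force.

>>> {"op": "arm_command", "data": {
  "motion": [
    {"x": 0.002, "y": 0, "z": -0.0006, "roll": 0, "fingers": 0},
    {"x": 0.002, "y": 0, "z": 0, "roll": 0, "fingers": 0},
    {"x": 0.001, "y": 0, "z": 0, "roll": 0, "fingers": 0},
    {"x": 0, "y": 0, "z": 0, "roll": 0, "fingers": 0}
  ]
}}

```text
clock: 24.92
eef_pos: [0.5477, 0.204, 0.0191]
tool_rot: [-0.1, 0.699, 0.105, 0.701]
ft_force: [-0.4, -0.6, -1.9]
grip_width: 0.0145
```

```bash
python3 st.py .5479 .2042 .0185 106.7
```

```text
t 24.92 p [547.7 204.   19.1] yang 106.68 tilt [ 0.0017  0.0077 -1.    ] j [ 0.353  0.572 -0.081  0.913  0.007  0.062] F [-0.4 -0.6 -1.9] w 0.0145
shift tool mm [0.6 0.1 0.2]
roll [np.float64(-0.0)]
```

>>> {"op": "arm_command", "data": {
  "motion": [
    {"x": 0.001, "y": 0, "z": 0, "roll": 0, "fingers": 0},
    {"x": 0.0007, "y": 0, "z": 0, "roll": 0, "fingers": 0},
    {"x": 0, "y": 0, "z": 0, "roll": 0, "fingers": 0}
  ]
}}

```text
clock: 25.17
eef_pos: [0.5479, 0.2042, 0.0187]
tool_rot: [-0.1, 0.698, 0.105, 0.701]
ft_force: [-0.9, 0.4, -2.9]
grip_width: 0.0149
```

```bash
python3 st.py .5479 .2042 .0180 106.7
```

```text
t 25.17 p [547.9 204.2  18.7] yang 106.7 tilt [ 0.0027  0.0075 -1.    ] j [ 0.354  0.572 -0.082  0.912  0.006  0.062] F [-0.9  0.4 -2.9] w 0.0149
shift tool mm [ 0.7  0.  -0. ]
roll [np.float64(-0.0)]
```

>>> {"op": "arm_command", "data": {
  "motion": [
    {"x": 0.001, "y": 0, "z": 0, "roll": 0, "fingers": 0},
    {"x": 0.001, "y": 0, "z": 0, "roll": 0, "fingers": 0}
  ]
}}

```text
clock: 25.33
eef_pos: [0.5481, 0.2044, 0.0182]
tool_rot: [-0.1, 0.698, 0.105, 0.701]
ft_force: [-4.9, -0.2, 10.1]
grip_width: 0.015
```

```bash
python3 st.py .5479 .2042 .0180 106.7; python3 -c "
from h import *
snap('wrist','w11.png');snap('scene','s11.png')"; python3 st.py
```

```text
t 25.33 p [548.1 204.4  18.2] yang 106.71 tilt [ 0.0037  0.0078 -1.    ] j [ 0.354  0.573 -0.083  0.909  0.006  0.062] F [-4.9 -0.2 10.1] w 0.015
shift tool mm [ 0.2 -0.2 -0.3]
roll [np.float64(0.0)]
t 25.43 p [548.1 204.4  18.3] yang 106.71 tilt [ 0.0039  0.0078 -1.    ] j [ 0.354  0.573 -0.083  0.909  0.006  0.062] F [-3.9 -0.6  6.5] w 0.0146
```

View pics/w11.png

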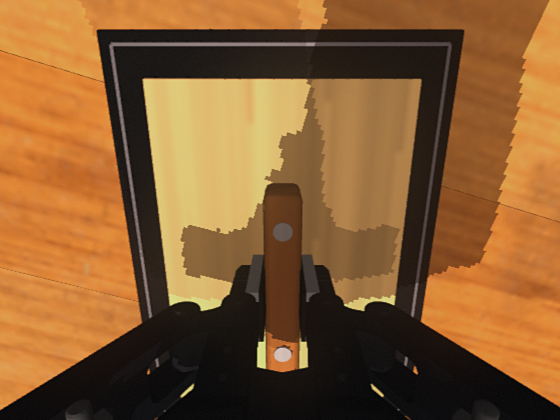

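>>> {"op": "arm_command", "data": {
  "motion": [
    {"x": -0.0003, "y": 0, "z": 0, "roll": 0, "fingers": 0.25},
    {"x": 0, "y": 0, "z": 0, "roll": 0, "fingers": 0.4},
    {"x": 0, "y": 0, "z": 0, "roll": 0, "fingers": 0.6},
    {"x": 0, "y": 0, "z": 0, "roll": 0, "fingers": 0.6},
    {"x": -0.004, "y": 0, "z": 0, "roll": 0, "fingers": 0.6},
    {"x": -0.01, "y": 0, "z": 0, "roll": 0, "fingers": 0.6},
    {"x": -0.02, "y": 0, "z": 0, "roll": 0, "fingers": 0.6},
    {"x": -0.025, "y": 0, "z": 0, "roll": 0, "fingers": 0.6},
    {"x": -0.025, "y": 0, "z": 0, "roll": 0, "fingers": 0.6},
    {"x": -0.02, "y": 0, "z": 0, "roll": 0, "fingers": 0.6},
    {"x": 0, "y": 0, "z": 0, "roll": 0, "fingers": 0.6},
    {"x": 0, "y": 0, "z": 0, "roll": 0, "fingers": 0.6}
  ]
}}

```text
clock: 26.43
eef_pos: [0.5485, 0.2037, 0.1301]
tool_rot: [-0.1, 0.697, 0.106, 0.702]
ft_force: [-1.1, -0.1, -0.5]
grip_width: 0.0513
```

```bash
python3 st.py .5479 .2042 .0180 106.7; python3 -c "
from h import *
snap('wrist','w12.png');snap('scene','s12.png');snap('top','t12.png')"
```

```text
t 26.43 p [548.5 203.7 130.1] yang 106.69 tilt [ 0.0057  0.0092 -0.9999] j [0.352 0.46  0.053 1.155 0.007 0.061] F [-1.1 -0.1 -0.5] w 0.0513
shift tool mm [ 1.121e+02 -1.000e-01 -1.300e+00]
roll [np.float64(-0.0)]
```

View pics/w12.png

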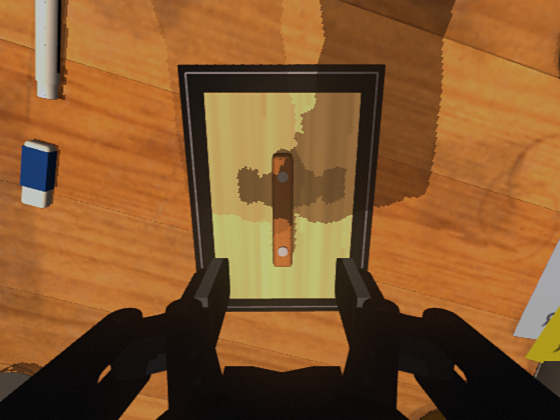

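View pics/s12.png

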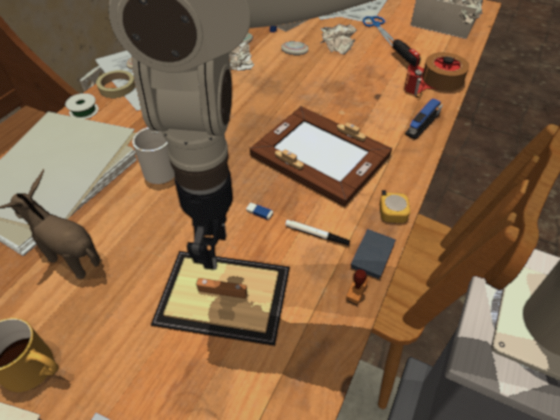

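```bash
cat > m4.py <<'E'
from h import *
c=load('w12.npz'); f=c['frame']; hsv=cv2.cvtColor(f,cv2.COLOR_RGB2HSV)
def rc(q,z):
    P=cast(c,q,z)[:,:2]*1e3; d=(P[0]-P[3])+(P[1]-P[2]); return P.mean(0).round(1),np.degrees(np.arctan2(-d[1],-d[0])).round(2),[np.linalg.norm(P[i]-P[(i+1)%4]).round(1) for i in range(4)]
print('mat',rc([(179,66.5),(384,65.5),(367,310.5),(192,311.5)],.005))
print('board',rc([(204,93),(361,93),(349,298),(215,299)],.013))
P=cast(c,[(282.5,177),(282.5,252)],.039)*1e3; print('bar',P.mean(0),np.degrees(np.arctan2(*(P[1]-P[0])[[1,0]])))
E
python3 m4.py
```

```text
mat (array([548.9, 204.3]), np.float64(16.17), [np.float64(156.1), np.float64(217.0), np.float64(168.8), np.float64(216.7)])
board (array([548.8, 205.9]), np.float64(16.57), [np.float64(118.7), np.float64(177.9), np.float64(123.7), np.float64(178.4)])
bar [548.99343904 205.86227983  39.        ] 16.72624768700635
```

>>> {"op": "arm_command", "data": {
  "motion": [
    {"x": -0.01, "y": -0.01, "z": 0, "roll": 0, "fingers": 0.6},
    {"x": -0.01, "y": -0.02, "z": 0, "roll": 0, "fingers": 0.6},
    {"x": -0.01, "y": -0.03, "z": 0, "roll": 0, "fingers": 0.6},
    {"x": -0.01, "y": -0.03, "z": 0, "roll": 0, "fingers": 0.6},
    {"x": -0.01, "y": -0.03, "z": 0, "roll": 0, "fingers": 0.6},
    {"x": -0.01, "y": -0.03, "z": 0, "roll": 0, "fingers": 0.6},
    {"x": -0.01, "y": -0.03, "z": 0, "roll": 0, "fingers": 0.6},
    {"x": 0, "y": -0.02, "z": 0, "roll": 0, "fingers": 0.6},
    {"x": 0, "y": -0.01, "z": 0, "roll": 0, "fingers": 0.6},
    {"x": 0, "y": 0, "z": 0, "roll": 0, "fingers": 0.6},
    {"x": 0, "y": 0, "z": 0, "roll": 0, "fingers": 0.6}
  ]
}}

```text
clock: 27.5
eef_pos: [0.6041, -0.0134, 0.1907]
tool_rot: [-0.102, 0.707, 0.105, 0.692]
ft_force: [-0.6, -0.1, -0.2]
grip_width: 0.0511
```

```bash
python3 st.py; python3 -c "
from h import *
snap('top','t13.png')"
```

```text
t 27.5 p [604.1 -13.4 190.7] yang 106.8 tilt [-0.0213  0.0017 -0.9998] j [-2.300e-02  4.850e-01  2.550e-01  1.362e+00  1.000e-03 -3.160e-01] F [-0.6 -0.1 -0.2] w 0.0511
```

View pics/t13.png

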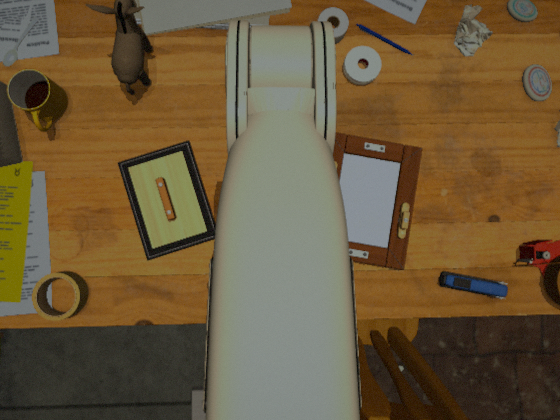

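```bash
python3 - <<'E'
from h import *
c=load('t13.npz'); f=c['frame']; hsv=cv2.cvtColor(f,cv2.COLOR_RGB2HSV);H,S,V=[hsv[...,i].astype(int) for i in range(3)]
m=((H>26)&(H<45)&(S>50)&(V>110)).astype(np.uint8)*255; m[:,:110]=0;m[:,210:]=0;m[:140]=0;m[260:]=0
m=cv2.morphologyEx(m,cv2.MORPH_OPEN,np.ones((3,3)))
k=max(cv2.findContours(m,0,1)[0],key=cv2.contourArea)
def rect(P):
    (cx,cy),(w,h),a=cv2.minAreaRect((P[:,:2]*1000).astype(np.float32))
    if w<h: w,h,a=h,w,a+90
    return np.round([cx,cy,w,h,(a+90)%180-90],1)
print('board',rect(cast(c,k.reshape(-1,2),.013)))
c0=load('top0.npz');V0=cv2.cvtColor(c0['frame'],cv2.COLOR_RGB2HSV)[...,2]
mm=((V0<80)).astype(np.uint8)*255;mm[:130]=0;mm[270:]=0;mm[:,:105]=0;mm[:,230:]=0
km=max(cv2.findContours(mm,0,1)[0],key=cv2.contourArea);print('mat',rect(cast(c0,km.reshape(-1,2),.005)))
mp=((H<=18)&(S>150)&(V>100)).astype(np.uint8)*255
mp[:170]=0;mp[225:]=0;mp[:,:152]=0;mp[:,182:]=0
ys,xs=np.nonzero(mp);print('bar',rect(cast(c,np.c_[xs,ys],.039)))
cv2.imwrite('pics/z13.png',cv2.resize(f[130:270,105:230,::-1],None,fx=4.2,fy=4.2,interpolation=cv2.INTER_CUBIC))
E
```

```text
board [548.6 206.  178.9 119.2  16.6]
mat [547.6 205.5 218.7 159.2  16.6]
bar [548.2 205.9  87.3  14.4  16.7]
```

View pics/z13.png

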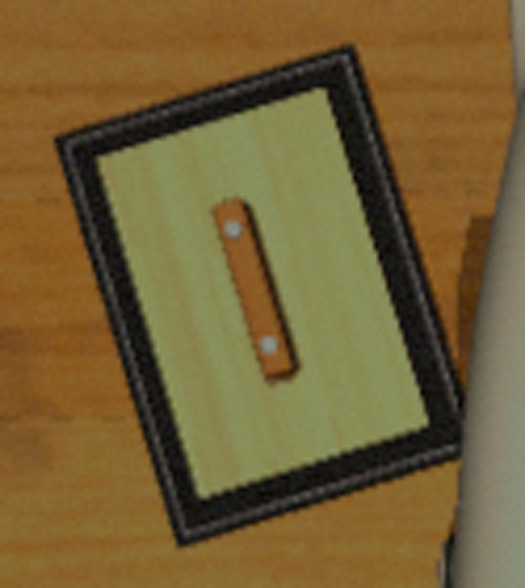

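```bash
python3 st.py; python3 -c "
from h import *
print(np.abs(get_obs()['joint_vel']).max()); print(job_done())"
```

```text
t 27.55 p [604.  -13.1 190.5] yang 106.83 tilt [-0.0216  0.0013 -0.9998] j [-2.200e-02  4.850e-01  2.540e-01  1.362e+00  1.000e-03 -3.160e-01] F [ 0.   0.1 -1.2] w 0.0514
0.028282831120428887
the job is handed in; nothing more can be done
None
```

The backboard is out of the frame and lying flat on the desk mat, bar up. I handed the job in at about 27.6 s, within the 64 s limit.

- **Buttons:** I gripped each thumb block and turned it about 70° counter-clockwise, so both bars lie along their rails. I estimate joint angles of about 1.5 to 1.6 rad, past the 1.1 rad clearance angle. Later scene and top pictures show both still turned aside.
- **Lifting:** The board came straight up by its bar. The wrist showed only its weight of about 2 to 3 N, with no sign of catching.
- **Tilt on the way over:** The tool tilted about 3° during the carry. I levelled it again before lowering the board.
- **Placing:** At set-down the wrist force peaked at about 10 N in the readings. After release the gripper backed off clear of everything.

| Last top-camera check | Centre (mm) | Angle |
|---|---|---|
| Board | (548.6, 206.0) | 16.6° |
| Mat | (547.6, 205.5) | 16.6° |

**Disagreements:**
- The wrist camera, using coarser hand-picked corners, put the board and mat centres about 1.6 mm apart and 0.4° out of square.
- In the last top picture the arm hid the eraser, the marker and one button. The scene picture just before it showed all of them in place.

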